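# Stock the roller lane

### The job

Get the small gravity rack ready: slide its stop bar fully across the foot of the roller lane, then slide the lidded pot along the ledge and over the edge onto the rollers, so that it runs down to the stop by itself, and after it the open tub, so that it comes to rest against the pot. Do not lift the two off the rack, tip them, or help them along farther down the lane; last, swing the keeper arm fully shut across the head of the lane, and leave the mug and flux tin where they stand.

Things in the scene. Friction and masses are not known exactly. Their poses are not given: they have to be found in the camera images.
- rack: Fixed gravity rack. Origin on the bench under its lane; x across the lane, y up the slope, z up. Level loading ledge: top z = 80 mm, x -150 to 49, y 61 to 255 mm; 22 mm high fence along its far edge (inner face x = 43). Lane downhill (-y) of it: free rollers, slope 8 degrees, 86 mm wide (x -43 to 43), rails 24 mm higher than the rollers. 22 mm cheek flares from x = -45, y = 58 to x = -67, y = 85
- lane_mouth (a point): middle of the lane's head, at the ledge's edge, ledge height (80 mm); 61 mm along y from the rack's origin. The first roller's top is 3 mm lower than this
- lane_foot (a point): middle of the lane's foot at roller height (z = 37 mm), in the plane of the shut stop bar's uphill face; at rack y = -229 mm. Axes as the rack's
- stop_bar (a joint): steel stop bar (100 x 8 x 22 mm, z 40 to 62 mm, at rack y = -233) that slides along rack +x across the foot: 0 = drawn back towards the robot, lane open; 0.085 = fully across, at its end stop. Moves with about 1.5 N and stays where it is left; tins pressing on it cannot move it
- stop_knob (a point): centre of the black ball (radius 9 mm) on the upright pin (radius 6 mm, z 62 to 96 mm) near the bar's inner end; z = 100 mm
- keeper (a joint): steel keeper arm, 10 mm wide and high (z 105 to 115 mm), swinging level about an upright pivot at the head of the lane on its -x side: 0 = open, pointing down the lane above the side rail; 1.571 = shut, at its end stop, lying across the head towards rack +x. Stiff with about 0.05 N m, stays where it is left. Seen from above it shuts counterclockwise
- keeper_pivot (a point): pivot of the keeper arm, at rack x = -56, y = 48, z = 104 mm
- keeper_knob (a point): centre of the black ball (radius 9 mm) on the upright pin (radius 6 mm, z 115 to 148 mm) at the keeper's free end, 82 mm from the pivot; z = 152 mm
- pot: brown round pot with a lid on it, 38 mm high, 66 mm across the body and 70 mm across the lid (upper 12 mm), about 0.25 kg; origin at the centre of its underside, z up. Starts on the ledge on the robot's side of the lane's line, beside the tub, nearer the lane's mouth or farther up
- tub: open round tub full of putty, 42 mm high, 66 mm across the bottom and 74 mm across the rim, about 0.3 kg; origin at the centre of its underside, z up. Starts on the ledge beside the pot
- mug: bystander: spotted mug, 91 mm high, on the bench beyond the foot of the rack; origin at the centre of its underside
- flux_tin: bystander: flat round tin 56 mm across, 22 mm high, on the bench beside the lane; origin at the centre of its underside
There are look-alikes about, which are no part of the job. Of the things that look like the tub, the larger one is meant.

How it is judged:
By the outcome, as a careful person would: the job done as asked, in the order asked, and still so for the second after the job is handed in, with the robot touching nothing.
It also fails if it takes over 72 s, if anything falls off the work surface, if the arm or the gripper's body presses on something with over 40 N, if the wrist force passes 120 N, or if a joint passes its speed limit or range.

### The arm

A 6-joint arm with a two-finger parallel gripper is mounted at the origin on a cart in front of the work surface, level with it; the furniture and walls round the work are solid. World frame = base frame: x ahead of the robot, y to its left, z up, the work surface at z = 0. Lengths are in mm, angles in rad, forces in N, time in s.
With the tool pointing down it reaches from about 400 to 925 mm from the base axis. Payload 12.5 kg.
Tool frame: the origin (TCP) lies at the very end of the fingers, on their centre line; the grasp point (between the pads) lies grip_depth behind it (grip_depth is the distance from the TCP to the grasp point, in mm); z points along the fingers, y is the line along which they close (so a half turn about z gives the same grasp; the last joint's range is limited). The gripper opens to 95 mm and grips with 3 to 60 N. Pads are 20 mm wide; open, the fingers measure 119 mm over their backs; the gripper's body (75 mm by 180 mm) begins 59 mm behind the grasp point.
Start: joints at [-1.427, 0.491, 1.559, -0, 1.092, -0.106], TCP at [154.529, -605.613, 214.661] pointing down, gripper open.
Joint ranges: [-3.1, 3.1], [-0.84, 2.19], [0.05, 2.79], [-1.13, 4.28], [0.06, 2.93], [-2.69, 2.69]. Speed limits (rad/s): [2.22, 2.22, 2.79, 3.14, 3.14, 3.14].

### API

Orientations are given as [roll, pitch, yaw] about the fixed x, y, z axes, in that order (R = Rz(yaw) Ry(pitch) Rx(roll)).
In Python, from cell import state, read_camera, job_done, grip_depth gives the robot as it stands.
- The arm moves only by the tool drive_tool, never from a script. Its argument "targets" is a list of rows, each an object with "jaw": the opening, from 0 (shut) to 1 (fully open); "travel": the shift along the tool's x, y, z in m, a list of three; "twist": the turn about the tool's z in rad. In form: [{"jaw": jaw, "travel": [tx, ty, tz], "twist": twist}, ...]. A call has 1 to 8 rows; each row is the pose to reach, as a shift and turn from the pose commanded when the call began, along the tool's axes at that moment; what a row does not reach only later rows make up. A row lasts 1/12 s, in which the tool goes at most 41.7 mm and 7.16 degrees, less where a joint would pass 70% of its speed; a pose out of reach is approached as far as the arm can. A call with a gripper value outside its range is refused whole. The fingers move at their own pace and stop on an object; the grip force is fixed at half the most. Time passes only in rows, so rows that repeat a pose let the fingers close. It gives the time, the measured TCP pose, the force, the opening and the grip force at its end, in the units of the state.
- state(): the state, without advancing time (a new reading comes with each control period).
- read_camera(name): name is "scene" or "top" or "wrist"; returns a dict with "frame" (480x640x3 uint8, red, green, blue), "fx", "fy", "cx", "cy" (pixels), "k1" (the pictures are not rectified: a ray, as slopes to the right and down, at radius r is drawn at 1 + k1 r^2 times it, then the intrinsics apply), "R" (3x3) and "t" (3): a world point X has camera coordinates R X + t. Camera axes: x right, y down, z forward; pixel columns grow to the right and rows downward; lengths in mm; the calibration is good to about 2 mm. A picture is of the moment at which its call begins. There is no depth.
- job_done(): hands the job in; it is judged then, once.
The state is a dict: "t": time; "joints": joint angles; "qvel": joint speeds; "tau": joint torques, N m; "eef_pos": TCP position; "tcp_rot": TCP orientation; "ft_force": force on the tool from outside, world axes, zero at the start; "moment": the same for the moment, N m; "opening": opening from 0.0 (shut) to 1.0 (fully open); "grip_force": force on a finger pad.
Only numpy, scipy, OpenCV 4.12 (cv2) and the standard library are available. Lean on these libraries where they do the work, as an engineer would, in place of code of your own. Each camera call takes 0.05 s, during which the arm holds its last target. There are 200 camera calls.

## Working session

There is one attempt and no reset: what is moved stays moved. The work goes in short steps, Python scripts to look and compute and a tool call to move; the robot and the scene stay as the last step left them, time stands still between calls to the robot, and variables do not carry over. Pictures are saved under pics/ and viewed, at most 10 in all, crops included, and the job is handed in when it is done.

Besides the shell and the picture viewer there is one more tool, called after "Request:" by a JSON object that holds its "name" and its "arguments". drive_tool: Moves the arm, as the interface text tells. Its arguments: {"type":"object","properties":{"targets":{"type":"array"}},"required":["targets"]}

```bash
ls; mkdir -p pics; cat > h.py <<'E'
import numpy as np, cv2
from cell import state, read_camera, job_done, grip_depth
def ray(c,u,v):
    a=np.array([(u-c['cx'])/c['fx'],(v-c['cy'])/c['fy']]); s=a.copy()
    for _ in range(20): s=a/(1+c['k1']*(s@s))
    R=np.array(c['R']);t=np.array(c['t'])
    return -R.T@t, R.T@np.array([s[0],s[1],1.])
def onz(c,u,v,z):
    o,d=ray(c,u,v); return o+d*(z-o[2])/d[2]
def tri(c1,p1,c2,p2):
    o1,d1=ray(c1,*p1);o2,d2=ray(c2,*p2)
    k=np.linalg.lstsq(np.c_[d1,-d2],o2-o1,rcond=None)[0]
    a=o1+k[0]*d1;b=o2+k[1]*d2
    return (a+b)/2,np.linalg.norm(a-b)
def proj(c,X):
    p=np.array(c['R'])@X+np.array(c['t']);s=p[:2]/p[2];s=s*(1+c['k1']*(s@s))
    return np.array([s[0]*c['fx']+c['cx'],s[1]*c['fy']+c['cy']])
E
python3 - <<'E'
from h import *
import pickle
D={n:read_camera(n) for n in('scene','top','wrist')}
pickle.dump(D,open('d0.pkl','wb'))
for n in('scene','top'):
    cv2.imwrite(f'pics/{n}0.png',cv2.resize(D[n]['frame'][:,:,::-1],(800,600),interpolation=cv2.INTER_CUBIC))
    c=D[n];print(n,c['fx'],c['k1'],-np.array(c['R']).T@c['t'])
print(state(),grip_depth)
E
```

```text
pics
scene 541.3734862014746 -0.12141712176915297 [-131.05507181  628.85826155  790.4755152 ]
top 625.2018812338039 -0.09201738054024503 [-167.06187647 -247.40108665 1421.63139753]
{'t': 0.15, 'joints': array([-1.42662240e+00,  4.91365916e-01,  1.55932491e+00,  1.38279091e-05,
        1.09172438e+00, -1.05610558e-01]), 'qvel': array([ 0.0001745 , -0.0024591 , -0.00063053,  0.00133333, -0.00286205,
        0.00055953]), 'tau': array([ 4.58841041e-04, -6.12899351e+01, -2.58275288e+01,  6.92415331e-02,
        4.73471673e-02, -6.49903154e-05]), 'eef_pos': array([ 154.48813408, -605.40795127,  214.22495324]), 'tcp_rot': array([-3.14077597e+00, -9.89066897e-05,  2.49778065e-01]), 'ft_force': array([ 0.34555123, -0.08248913,  0.40488249]), 'moment': array([-0.00359461, -0.01526427,  0.05785914]), 'grip_force': 0.0, 'opening': 0.9995710806467165} 18.8
```

View pics/top0.png

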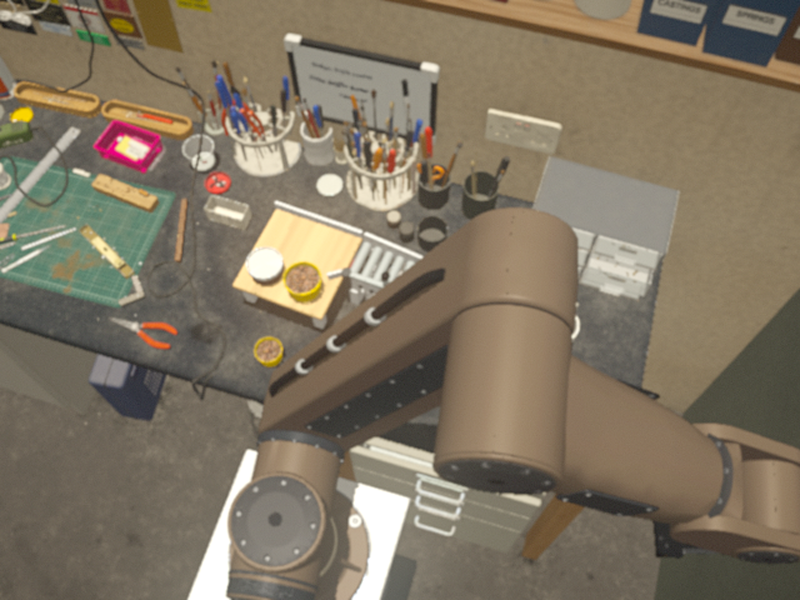

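View pics/scene0.png

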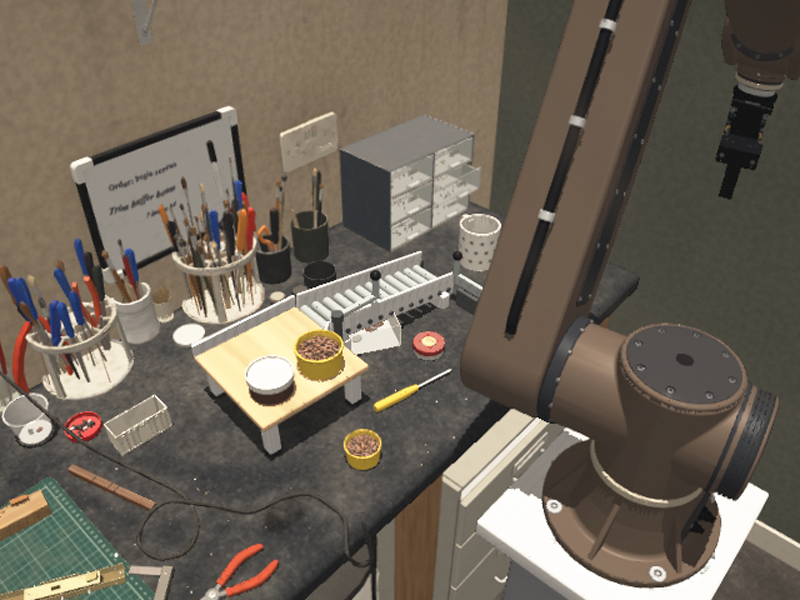

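```bash
python3 - <<'E'
from h import *
import pickle
D=pickle.load(open('d0.pkl','rb'))
s=D['scene']['frame'][190:390,150:410,::-1]; t=D['top']['frame'][150:300,180:380,::-1]
cv2.imwrite('pics/c1.png',cv2.resize(s,(780,600),interpolation=cv2.INTER_CUBIC))
cv2.imwrite('pics/c2.png',cv2.resize(t,(800,600),interpolation=cv2.INTER_CUBIC))
E
```

```text
(no output)
```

View pics/c1.png

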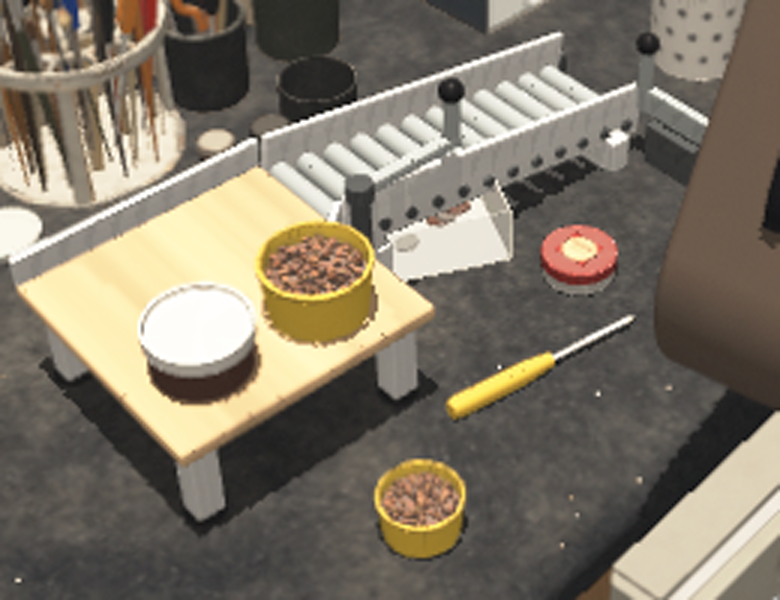

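View pics/c2.png

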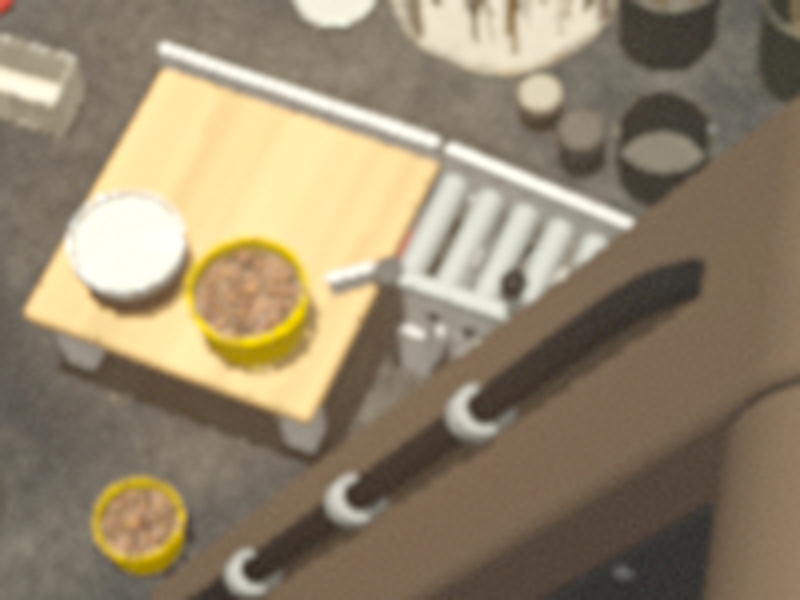

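```bash
cat > fit.py <<'E'
from h import *
import pickle
from scipy.optimize import least_squares
D=pickle.load(open('d0.pkl','rb'))
S=lambda u,v:(D['scene'],np.array([u/3+150,v/3+190]))
T=lambda u,v:(D['top'],np.array([u/4+180,v/4+150]))
L=[((-150,255,80),S(180,458),T(25,315)),((-150,61,80),S(435,312),T(310,418)),((43,61,80),S(262,170),T(440,160)),((43,255,80),S(18,288),T(165,68)),
 ]
for X,a,b in L: print(X,*tri(a[0],a[1],b[0],b[1]))
print('keeper',tri(*S(452,90),*T(513,281)))
def w(p,X):
    c,s=np.cos(p[2]),np.sin(p[2]); return np.array([p[0]+c*X[0]-s*X[1],p[1]+s*X[0]+c*X[1],X[2]])
def f(p): return np.concatenate([proj(o[0],w(p,X))-o[1] for X,a,b in L for o in(a,b)])
r=least_squares(f,[-100,600,1.8]);p=r.x;print(p,np.abs(r.fun).max())
def rk(P):
    d=P[:2]-p[:2];c,s=np.cos(p[2]),np.sin(p[2]);return np.array([c*d[0]+s*d[1],-s*d[0]+c*d[1],P[2]])
for n,a,b in(('pot lid',S(198,328),T(127,245)),('tub rim',S(316,265),T(250,289))):
    P,e=tri(*a,*b);print(n,P,e,rk(P))
K=tri(*S(452,90),*T(513,281))[0];print('keeper',rk(K))
print('stop knob z100',rk(onz(*[S(648,43)[0]],*S(648,43)[1],100)),onz(S(648,43)[0],*S(648,43)[1],100))
for n,X in(('mouth',(0,61,80)),('foot',(0,-229,37)),('piv',(-56,48,104))):print(n,w(p,X))
print('small tub',onz(S(420,490)[0],*S(420,490)[1],35),'flux',onz(S(579,250)[0],*S(579,250)[1],22))
np.save('p.npy',p)
E
python3 fit.py
```

```text
(-150, 255, 80) [431.63952477 287.72280242  74.08412475] 0.4040002767839499
(-150, 61, 80) [415.01164939  95.35806603  70.3687031 ] 3.993569468682903
(43, 61, 80) [608.4697892   75.87208786  71.86336676] 6.447143421069562
(43, 255, 80) [625.36857505 269.35013979  74.64711012] 1.864109577824164
keeper (array([498.31646055,  -8.67432794, 150.37375857]), np.float64(3.3843164308607805))
[ 5.53323971e+02  2.08839063e+01 -9.78075428e-02] 2.814018697591166
pot lid [478.01149777 231.93765138 109.52428634] 0.8606464967449081 [-95.56227999 202.6906572  109.52428634]
tub rim [467.06904543 147.47822296 113.2700527 ] 4.305115113999272 [-98.20482996 117.5663408  113.2700527 ]
keeper [-51.85819899 -34.78854065 150.37375857]
stop knob z100 [ -51.87052207 -231.670996    100.        ] [ 479.07829495 -204.61461058  100.        ]
mouth [559.28072265  81.59236618  80.        ]
foot [ 530.96173709 -207.02162353   37.        ]
piv [502.27889425  74.12299144 104.        ]
small tub [337.38797176 186.25979798  35.        ] flux [418.6203181  -56.55218895  22.        ]
```

```bash
cat > go.py <<'E'
import sys
from h import *
p=np.load('p.npy')
def w(x,y):
    c,s=np.cos(p[2]),np.sin(p[2]); return np.array([p[0]+c*x-s*y,p[1]+s*x+c*y])
def rk(P):
    d=np.array(P[:2])-p[:2];c,s=np.cos(p[2]),np.sin(p[2]);return np.array([c*d[0]+s*d[1],-s*d[0]+c*d[1]])
def to(x,y,z,yaw):  # rack x,y, world z, yaw relative to rack
    s=state();W=w(x,y);d=np.r_[W,z]-s['eef_pos'];a=s['tcp_rot'][2];c,q=np.cos(a),np.sin(a)
    tw=-(yaw+p[2]-a);tw=(tw+np.pi)%(2*np.pi)-np.pi
    print('travel',np.round([c*d[0]+q*d[1],q*d[0]-c*d[1],-d[2]],1),'twist',round(tw,3))
def st():
    s=state();print('t',s['t'],'rack',rk(s['eef_pos']).round(1),'z',round(s['eef_pos'][2],1),'yaw',round(s['tcp_rot'][2]-p[2],3),'rp',s['tcp_rot'][:2].round(3),'j6',s['joints'][5].round(2),'F',s['ft_force'].round(1),'op',round(s['opening'],3))
if __name__=='__main__':
    st()
    a=list(map(float,sys.argv[1:]))
    for i in range(0,len(a),4): to(*a[i:i+4])
E
python3 go.py -90 -232 230 0 -52 -232 80 0; python3 -c "
from h import *;import pickle
c=pickle.load(open('d0.pkl','rb'))['wrist'];s=state();o=-np.array(c['R']).T@c['t'];print(o-s['eef_pos'],np.array(c['R']).round(2),c['fx'])"
```

```text
t 0.15 rack [-335.8 -662.2] z 214.2 yaw 0.348 rp [-3.141 -0.   ] j6 -0.11 F [ 0.3 -0.1  0.4] op 1.0
travel [ 377.6 -320.8  -15.8] twist 0.348
travel [ 413.4 -307.9  134.2] twist 0.348
[ 75.09566847  20.07313643 170.63427876] [[ 0.25 -0.97 -0.  ]
 [-0.93 -0.24  0.27]
 [-0.27 -0.07 -0.96]] 351.5178021477779
```

Request:
{"name": "drive_tool", "arguments": {"targets": [{"jaw": 0.5, "travel": [0.378, -0.321, -0.016], "twist": 0.348}, {"jaw": 0.5, "travel": [0.378, -0.321, -0.016], "twist": 0.348}, {"jaw": 0.5, "travel": [0.378, -0.321, -0.016], "twist": 0.348}, {"jaw": 0.5, "travel": [0.378, -0.321, -0.016], "twist": 0.348}, {"jaw": 0.5, "travel": [0.378, -0.321, -0.016], "twist": 0.348}, {"jaw": 0.5, "travel": [0.378, -0.321, -0.016], "twist": 0.348}, {"jaw": 0.5, "travel": [0.378, -0.321, -0.016], "twist": 0.348}, {"jaw": 0.5, "travel": [0.378, -0.321, -0.016], "twist": 0.348}]}}

```text
t: 0.82
eef_pos: [347.9, -332.0, 225.5]
tcp_rot: [3.142, -0.0, -0.099]
ft_force: [0.8, -0.4, 0.1]
opening: 0.519
grip_force: 0.0
```

```bash
python3 go.py -90 -232 230 0
```

```text
t 0.8167 rack [-169.9 -371.3] z 225.5 yaw -0.001 rp [ 3.142 -0.   ] j6 0.77 F [ 0.8 -0.4  0.1] op 0.519
travel [  79.8 -139.3   -4.5] twist -0.001
```

Request:
{"name": "drive_tool", "arguments": {"targets": [{"jaw": 0.5, "travel": [0.08, -0.139, -0.005], "twist": 0}, {"jaw": 0.5, "travel": [0.08, -0.139, -0.005], "twist": 0}, {"jaw": 0.5, "travel": [0.08, -0.139, -0.005], "twist": 0}, {"jaw": 0.5, "travel": [0.08, -0.139, -0.005], "twist": 0}, {"jaw": 0.5, "travel": [0.08, -0.139, -0.005], "twist": 0}, {"jaw": 0.5, "travel": [0.08, -0.139, -0.005], "twist": 0}]}}

```text
t: 1.32
eef_pos: [441.1, -202.0, 230.3]
tcp_rot: [3.142, 0.0, -0.095]
ft_force: [-0.1, -0.8, 0.4]
opening: 0.501
grip_force: 0.0
```

```bash
cat > snap.py <<'E'
import sys,pickle
from h import *
c=read_camera(sys.argv[1]);pickle.dump(c,open(sys.argv[2]+'.pkl','wb'));cv2.imwrite(f'pics/{sys.argv[2]}.png',c['frame'][:,:,::-1])
E
python3 snap.py wrist w1; python3 go.py -52 -232 80 0; python3 - <<'E'
from go import *
import pickle
c=pickle.load(open('w1.pkl','rb'))
for X in((-52,-233,100),(-43,-229,37),(43,-229,37)):print(X,proj(c,np.r_[w(X[0],X[1]),X[2]]))
E
```

```text
t 1.3667 rack [ -90.3 -233.9] z 230.2 yaw 0.001 rp [3.141 0.   ] j6 1.1 F [-0.6 -0.3  0.6] op 0.5
travel [ 38.3  -1.8 150.2] twist 0.001
(-52, -233, 100) [328.22517015 186.73892039]
(-43, -229, 37) [324.02047916 169.76928603]
(43, -229, 37) [324.05208584  78.40438654]
```

View pics/w1.png

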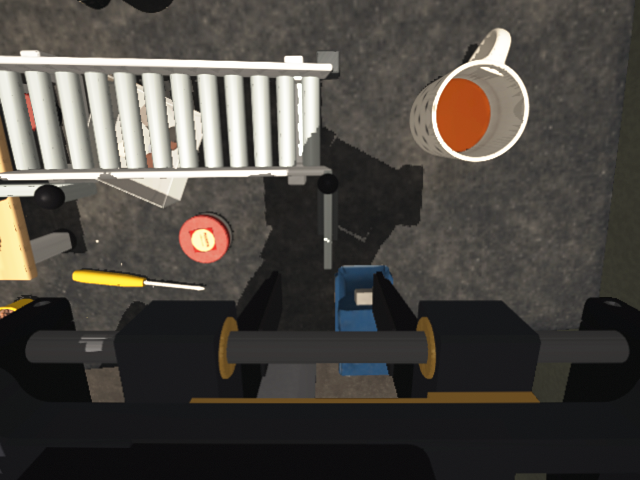

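Request:
{"name": "drive_tool", "arguments": {"targets": [{"jaw": 0.5, "travel": [0.04, -0.001, 0.04], "twist": 0}, {"jaw": 0.5, "travel": [0.04, -0.001, 0.08], "twist": 0}, {"jaw": 0.5, "travel": [0.04, -0.001, 0.12], "twist": 0}, {"jaw": 0.5, "travel": [0.04, -0.001, 0.15], "twist": 0}, {"jaw": 0.5, "travel": [0.04, -0.001, 0.15], "twist": 0}, {"jaw": 0, "travel": [0.04, -0.001, 0.15], "twist": 0}, {"jaw": 0, "travel": [0.04, -0.001, 0.15], "twist": 0}, {"jaw": 0, "travel": [0.04, -0.001, 0.15], "twist": 0}]}}

```text
t: 2.03
eef_pos: [481.1, -207.4, 82.8]
tcp_rot: [3.14, -0.003, -0.099]
ft_force: [-0.0, -1.2, -0.0]
opening: 0.345
grip_force: 0.0
```

Request:
{"name": "drive_tool", "arguments": {"targets": [{"jaw": 0, "travel": [0, 0, 0], "twist": 0}, {"jaw": 0, "travel": [0.012, 0, 0], "twist": 0}]}}

```text
t: 2.2
eef_pos: [491.6, -207.6, 82.3]
tcp_rot: [3.141, -0.001, -0.099]
ft_force: [0.0, -0.4, -0.5]
opening: 0.204
grip_force: 0.0
```

Request:
{"name": "drive_tool", "arguments": {"targets": [{"jaw": 0.25, "travel": [-0.012, 0, 0.003], "twist": 0}, {"jaw": 0.25, "travel": [-0.012, 0, 0.003], "twist": 0}, {"jaw": 0, "travel": [-0.012, 0, 0.003], "twist": 0}, {"jaw": 0, "travel": [-0.012, 0, 0.003], "twist": 0}, {"jaw": 0, "travel": [-0.012, 0, 0.003], "twist": 0}, {"jaw": 0, "travel": [-0.012, 0, 0.003], "twist": 0}]}}

```text
t: 2.7
eef_pos: [480.9, -206.3, 78.3]
tcp_rot: [3.141, -0.001, -0.098]
ft_force: [-1.4, 3.0, 8.1]
opening: 0.173
grip_force: 30.0
```

```bash
python3 go.py
```

```text
t 2.7 rack [ -49.9 -233.2] z 78.3 yaw -0.0 rp [ 3.141e+00 -1.000e-03] j6 1.14 F [-1.4  3.   8.1] op 0.173
```

Request:
{"name": "drive_tool", "arguments": {"targets": [{"jaw": 0, "travel": [0.014, 0, 0], "twist": 0}, {"jaw": 0, "travel": [0.028, 0, 0], "twist": 0}, {"jaw": 0, "travel": [0.042, 0, 0], "twist": 0}, {"jaw": 0, "travel": [0.056, 0, 0], "twist": 0}, {"jaw": 0, "travel": [0.068, 0, 0], "twist": 0}, {"jaw": 0, "travel": [0.076, 0, 0], "twist": 0}, {"jaw": 0, "travel": [0.083, 0, 0], "twist": 0}, {"jaw": 0, "travel": [0.083, 0, 0], "twist": 0}]}}

```text
t: 3.37
eef_pos: [563.0, -214.1, 78.1]
tcp_rot: [-3.141, 0.002, -0.098]
ft_force: [-3.6, 2.4, 6.7]
opening: 0.169
grip_force: 30.0
```

Request:
{"name": "drive_tool", "arguments": {"targets": [{"jaw": 0, "travel": [0.004, 0, 0], "twist": 0}, {"jaw": 0, "travel": [0.006, 0, 0], "twist": 0}, {"jaw": 0, "travel": [0.008, 0, 0], "twist": 0}]}}

```text
t: 3.62
eef_pos: [565.6, -214.1, 77.4]
tcp_rot: [-3.139, 0.013, -0.097]
ft_force: [-37.2, -0.4, 20.6]
opening: 0.172
grip_force: 30.0
```

```bash
python3 go.py
```

```text
t 3.6167 rack [  35.1 -232.6] z 77.4 yaw 0.0 rp [-3.139  0.013] j6 1.2 F [-37.2  -0.4  20.6] op 0.172
```

Request:
{"name": "drive_tool", "arguments": {"targets": [{"jaw": 0.45, "travel": [-0.006, 0, 0], "twist": 0}, {"jaw": 0.45, "travel": [-0.006, 0, 0], "twist": 0}, {"jaw": 0.45, "travel": [-0.006, 0, 0], "twist": 0}, {"jaw": 0.45, "travel": [-0.006, 0, -0.04], "twist": 0}, {"jaw": 0.45, "travel": [-0.006, 0, -0.08], "twist": 0}, {"jaw": 0.45, "travel": [-0.006, 0, -0.12], "twist": 0}, {"jaw": 0.45, "travel": [-0.006, 0, -0.15], "twist": 0}, {"jaw": 0.45, "travel": [-0.006, 0, -0.15], "twist": 0}]}}

```text
t: 4.28
eef_pos: [567.5, -215.6, 234.2]
tcp_rot: [3.138, -0.01, -0.098]
ft_force: [0.6, 0.2, 0.5]
opening: 0.448
grip_force: 0.0
```

```bash
python3 go.py -145 180 230 0
```

```text
t 4.2833 rack [  37.2 -234. ] z 234.2 yaw -0.0 rp [ 3.138 -0.01 ] j6 1.2 F [0.6 0.2 0.5] op 0.448
travel [-182.2 -413.9    4.2] twist -0.0
```

Request:
{"name": "drive_tool", "arguments": {"targets": [{"jaw": 0.45, "travel": [-0.182, -0.414, 0], "twist": 0}, {"jaw": 0.45, "travel": [-0.182, -0.414, 0], "twist": 0}, {"jaw": 0.45, "travel": [-0.182, -0.414, 0], "twist": 0}, {"jaw": 0.45, "travel": [-0.182, -0.414, 0], "twist": 0}, {"jaw": 0.45, "travel": [-0.182, -0.414, 0], "twist": 0}, {"jaw": 0.45, "travel": [-0.182, -0.414, 0], "twist": 0}, {"jaw": 0.45, "travel": [-0.182, -0.414, 0], "twist": 0}, {"jaw": 0.45, "travel": [-0.182, -0.414, 0], "twist": 0}]}}

```text
t: 4.95
eef_pos: [460.9, 104.0, 227.4]
tcp_rot: [-3.141, -0.001, -0.098]
ft_force: [1.6, -0.3, -0.1]
opening: 0.454
grip_force: 0.0
```

```bash
python3 go.py -145 180 230 0
```

```text
t 4.95 rack [-100.1   73.7] z 227.4 yaw -0.001 rp [-3.141e+00 -1.000e-03] j6 1.75 F [ 1.6 -0.3 -0.1] op 0.454
travel [ -45.  -106.3   -2.6] twist -0.001
```

Request:
{"name": "drive_tool", "arguments": {"targets": [{"jaw": 0.42, "travel": [-0.045, -0.106, -0.003], "twist": 0}, {"jaw": 0.42, "travel": [-0.045, -0.106, -0.003], "twist": 0}, {"jaw": 0.42, "travel": [-0.045, -0.106, -0.003], "twist": 0}, {"jaw": 0.42, "travel": [-0.045, -0.106, -0.003], "twist": 0}, {"jaw": 0.42, "travel": [-0.045, -0.106, -0.003], "twist": 0}]}}

```text
t: 5.37
eef_pos: [426.8, 213.6, 230.3]
tcp_rot: [-3.141, -0.001, -0.095]
ft_force: [0.5, -0.0, 0.8]
opening: 0.421
grip_force: 0.0
```

```bash
python3 snap.py wrist w2; python3 go.py -145 203 86 0; python3 - <<'E'
from go import *
import pickle
c=pickle.load(open('w2.pkl','rb'))
for X in((-95,203,118),(-97,118,122),(-150,61,80),(43,61,80),(43,255,80)):print(X,proj(c,np.r_[w(X[0],X[1]),X[2]]))
E
```

```text
t 5.4167 rack [-144.3  178.4] z 230.2 yaw 0.001 rp [ 3.141 -0.   ] j6 1.99 F [ 0.5 -0.  -0.4] op 0.417
travel [ -0.7 -24.6 144.2] twist 0.001
(-95, 203, 118) [298.50329708 174.78886532]
(-97, 118, 122) [406.13472474 178.12931343]
(-150, 61, 80) [453.11283088 230.15777587]
(43, 61, 80) [476.73745395  -3.85511222]
(43, 255, 80) [233.63226559  -4.89277674]
```

View pics/w2.png

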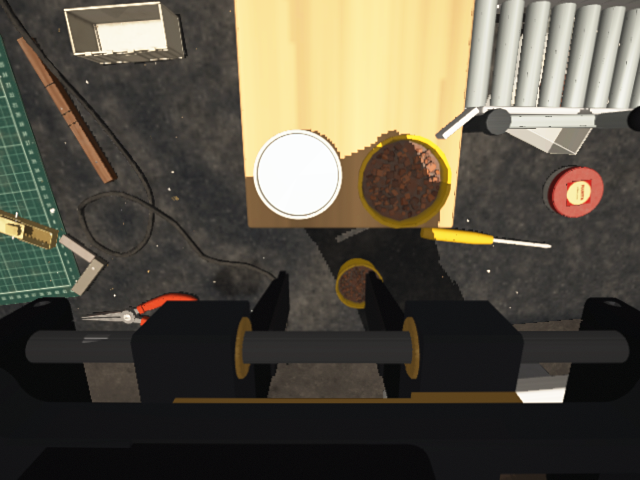

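Request:
{"name": "drive_tool", "arguments": {"targets": [{"jaw": 0.42, "travel": [-0.001, -0.025, 0.03], "twist": 0}, {"jaw": 0.42, "travel": [-0.001, -0.025, 0.07], "twist": 0}, {"jaw": 0.42, "travel": [-0.001, -0.025, 0.11], "twist": 0}, {"jaw": 0.42, "travel": [-0.001, -0.025, 0.135], "twist": 0}, {"jaw": 0.42, "travel": [-0.001, -0.025, 0.144], "twist": 0}, {"jaw": 0.42, "travel": [-0.001, -0.025, 0.144], "twist": 0}, {"jaw": 0.42, "travel": [-0.001, -0.025, 0.144], "twist": 0}]}}

```text
t: 6.0
eef_pos: [429.4, 236.6, 87.0]
tcp_rot: [-3.142, -0.0, -0.099]
ft_force: [-0.2, 0.1, 1.3]
opening: 0.42
grip_force: 0.0
```

Request:
{"name": "drive_tool", "arguments": {"targets": [{"jaw": 0.42, "travel": [0.006, 0, 0], "twist": 0}, {"jaw": 0.42, "travel": [0.013, 0, 0], "twist": 0}, {"jaw": 0.42, "travel": [0.021, 0, 0], "twist": 0}, {"jaw": 0.42, "travel": [0.029, 0, 0], "twist": 0}, {"jaw": 0.42, "travel": [0.037, 0, 0], "twist": 0}, {"jaw": 0.42, "travel": [0.045, 0, 0], "twist": 0}, {"jaw": 0.42, "travel": [0.053, 0, 0], "twist": 0}, {"jaw": 0.42, "travel": [0.058, 0, 0], "twist": 0}]}}

```text
t: 6.67
eef_pos: [487.3, 231.3, 86.4]
tcp_rot: [-3.142, -0.0, -0.098]
ft_force: [-4.4, 1.3, 3.0]
opening: 0.421
grip_force: 2.6
```

```bash
python3 go.py -38 203 86 0
```

```text
t 6.6667 rack [-86.2 202.9] z 86.4 yaw -0.001 rp [-3.142 -0.   ] j6 1.99 F [-4.4  1.3  3. ] op 0.421
travel [48.2 -0.1  0.4] twist -0.001
```

Request:
{"name": "drive_tool", "arguments": {"targets": [{"jaw": 0.42, "travel": [0.008, 0, 0], "twist": 0}, {"jaw": 0.42, "travel": [0.016, 0, 0], "twist": 0}, {"jaw": 0.42, "travel": [0.024, 0, 0], "twist": 0}, {"jaw": 0.42, "travel": [0.032, 0, 0], "twist": 0}, {"jaw": 0.42, "travel": [0.039, 0, 0], "twist": 0}, {"jaw": 0.42, "travel": [0.044, 0, 0], "twist": 0}, {"jaw": 0.42, "travel": [0.048, 0, 0], "twist": 0}, {"jaw": 0.42, "travel": [0.048, 0, 0], "twist": 0}]}}

```text
t: 7.33
eef_pos: [534.9, 226.5, 86.2]
tcp_rot: [-3.142, -0.001, -0.098]
ft_force: [-0.6, -0.3, -0.2]
opening: 0.421
grip_force: 0.3
```

Request:
{"name": "drive_tool", "arguments": {"targets": [{"jaw": 0.42, "travel": [-0.03, 0, 0], "twist": 0}, {"jaw": 0.42, "travel": [-0.05, 0, -0.03], "twist": 0}, {"jaw": 0.42, "travel": [-0.07, 0, -0.065], "twist": 0}, {"jaw": 0.42, "travel": [-0.08, 0, -0.1], "twist": 0}, {"jaw": 0.42, "travel": [-0.08, 0, -0.14], "twist": 0}, {"jaw": 0.42, "travel": [-0.08, 0, -0.14], "twist": 0}]}}

```text
t: 7.83
eef_pos: [456.3, 235.6, 233.1]
tcp_rot: [-3.137, -0.01, -0.097]
ft_force: [0.6, 0.1, 0.3]
opening: 0.418
grip_force: 0.0
```

```bash
python3 snap.py wrist w3; python3 go.py 0 248 150 1.571; python3 - <<'E'
from go import *
import pickle
c=pickle.load(open('w3.pkl','rb'))
for X in((0,203,118),(10,203,118),(-97,118,122)):print(X,proj(c,np.r_[w(X[0],X[1]),X[2]]))
# white lid centroid
f=c['frame'].astype(int);m=((f.min(2)>150)&((f.max(2)-f.min(2))<40)).astype(np.uint8)
m=cv2.morphologyEx(m,cv2.MORPH_OPEN,np.ones((7,7)))
n,l,s,ce=cv2.connectedComponentsWithStats(m)
for i in range(1,n):
    if s[i,4]>1500:
        P=onz(c,*ce[i],118);print(s[i],ce[i],rk(P))
E
```

```text
t 7.8833 rack [-118.   203.7] z 229.9 yaw 0.0 rp [-3.138 -0.007] j6 2.02 F [-0.5  0.2 -0.5] op 0.419
travel [118.1 -44.3  79.9] twist -1.571
(0, 203, 118) [330.25441822  85.33490926]
(10, 203, 118) [330.28381153  70.97680025]
(-97, 118, 122) [434.09625195 212.60880136]
[ 262   18  252    9 2204] [386.75499093  21.88747731] [ 42.82045725 162.11219741]
[ 491   38   28  103 1656] [504.89371981  89.82608696] [-2.97377937 70.39709359]
[ 516   39   29  103 1630] [529.97852761  90.98711656] [-3.72121476 51.14779999]
[ 287   40   86   94 6467] [329.06092469  86.59857739] [ -0.88850537 203.90137339]
[ 540   41   30  101 1571] [554.42838956  91.61616805] [-4.08291129 32.37819503]
[ 563   42   31   99 1508] [578.49933687  91.94893899] [-4.22461113 13.87933009]
[ 131   55   67   32 1843] [164.18339664  70.78241997] [ 10.52380644 327.83684256]
```

Request:
{"name": "drive_tool", "arguments": {"targets": [{"jaw": 0.42, "travel": [0.0, -0.046, 0], "twist": -0.12}, {"jaw": 0.42, "travel": [0.02, -0.046, 0], "twist": -0.24}, {"jaw": 0.42, "travel": [0.04, -0.046, 0], "twist": -0.36}, {"jaw": 0.42, "travel": [0.06, -0.046, 0], "twist": -0.48}, {"jaw": 0.42, "travel": [0.08, -0.046, 0], "twist": -0.6}, {"jaw": 0.42, "travel": [0.1, -0.046, 0], "twist": -0.72}, {"jaw": 0.42, "travel": [0.118, -0.046, 0], "twist": -0.84}, {"jaw": 0.42, "travel": [0.118, -0.046, 0], "twist": -0.96}]}}

```text
t: 8.55
eef_pos: [579.0, 268.0, 224.1]
tcp_rot: [3.141, 0.001, 0.866]
ft_force: [-0.7, 0.2, -1.6]
opening: 0.421
grip_force: 0.0
```

```bash
python3 go.py 0 249 150 1.571
```

```text
t 8.55 rack [  1.4 248.4] z 224.1 yaw 0.964 rp [3.141e+00 1.000e-03] j6 1.03 F [-0.7  0.2 -1.6] op 0.421
travel [-0.3 -1.5 74.1] twist -0.607
```

Request:
{"name": "drive_tool", "arguments": {"targets": [{"jaw": 0.42, "travel": [0, -0.0015, 0.03], "twist": -0.12}, {"jaw": 0.42, "travel": [0, -0.0015, 0.05], "twist": -0.24}, {"jaw": 0.42, "travel": [0, -0.0015, 0.07], "twist": -0.36}, {"jaw": 0.42, "travel": [0, -0.0015, 0.07], "twist": -0.48}, {"jaw": 0.42, "travel": [0, -0.0015, 0.07], "twist": -0.607}, {"jaw": 0.42, "travel": [0, -0.0015, 0.07], "twist": -0.607}]}}

```text
t: 9.05
eef_pos: [575.0, 269.4, 154.4]
tcp_rot: [-3.14, 0.001, 1.474]
ft_force: [-0.3, -0.4, 0.1]
opening: 0.419
grip_force: 0.0
```

```bash
python3 go.py 0 249 86 1.571 0 100 86 1.571
```

```text
t 9.05 rack [ -2.7 249.5] z 154.4 yaw 1.572 rp [-3.14e+00  1.00e-03] j6 0.43 F [-0.3 -0.4  0.1] op 0.419
travel [-0.5  2.7 68.4] twist 0.001
travel [-149.5    2.5   68.4] twist 0.001
```

```bash
python3 - <<'E'
from go import *
import pickle
D=pickle.load(open('d0.pkl','rb'));s=D['scene'];t=D['top']
# 800px coords
for n,a,b,z in(('holder rim R',(262,250),None,90),('holder rim L',(172,265),None,90),('holder rim front',(218,272),None,90),('holder base front',(225,322),None,0),('blackpot1',(275,270),None,40),('blackpot3',(318,272),None,30)):
    print(n,rk(onz(s,a[0]*.8,a[1]*.8,z)))
for n,b,z in(('top holder base c',(380,188),0),('front base',(375,207),0),('rim front',(380,180),90),('redtool tip',(428,135),180),('yellowtool',(432,170),120),('front tools',(385,165),150)):
    print(n,rk(onz(t,b[0]*.8,b[1]*.8,z)))
E
```

```text
holder rim R [213.7352463   19.24249557]
holder rim L [282.63159709 170.92595416]
holder rim front [205.96491146 118.01573051]
holder base front [178.18335177 135.03209743]
blackpot1 [205.65681626   1.45724318]
blackpot3 [156.99563349 -64.74580587]
top holder base c [225.17243611  99.24347009]
front base [174.48331153  89.46318716]
rim front [185.93963911  79.62059   ]
redtool tip [265.66877451   5.62708253]
yellowtool [229.70998561 -18.89222333]
front tools [184.4121724   66.09650868]
```

Request:
{"name": "drive_tool", "arguments": {"targets": [{"jaw": 0.42, "travel": [0, 0.0025, 0.03], "twist": 0}, {"jaw": 0.42, "travel": [0, 0.0025, 0.055], "twist": 0}, {"jaw": 0.42, "travel": [0, 0.0025, 0.068], "twist": 0}, {"jaw": 0.42, "travel": [0, 0.0025, 0.068], "twist": 0}, {"jaw": 0.42, "travel": [0, 0.0025, 0.068], "twist": 0}]}}

```text
t: 9.47
eef_pos: [577.6, 269.3, 87.6]
tcp_rot: [-3.14, 0.001, 1.466]
ft_force: [-0.1, -1.0, 0.5]
opening: 0.421
grip_force: 0.0
```

Request:
{"name": "drive_tool", "arguments": {"targets": [{"jaw": 0.42, "travel": [-0.006, 0, 0.001], "twist": 0}, {"jaw": 0.42, "travel": [-0.014, 0, 0.001], "twist": 0}, {"jaw": 0.42, "travel": [-0.023, 0, 0.001], "twist": 0}, {"jaw": 0.42, "travel": [-0.032, 0, 0.001], "twist": 0}, {"jaw": 0.42, "travel": [-0.041, 0, 0.001], "twist": 0}, {"jaw": 0.42, "travel": [-0.05, 0, 0.001], "twist": 0}, {"jaw": 0.42, "travel": [-0.059, 0, 0.001], "twist": 0}, {"jaw": 0.42, "travel": [-0.067, 0, 0.001], "twist": 0}]}}

```text
t: 10.13
eef_pos: [571.0, 201.8, 87.7]
tcp_rot: [3.141, -0.0, 1.468]
ft_force: [0.7, 3.9, 3.1]
opening: 0.422
grip_force: 1.6
```

```bash
python3 go.py 0 110 86 1.571; python3 snap.py wrist w4;python3 - <<'E'
from go import *
import pickle
c=pickle.load(open('w4.pkl','rb'))
f=c['frame'].astype(int);m=((f.min(2)>150)&((f.max(2)-f.min(2))<40)).astype(np.uint8)
m=cv2.morphologyEx(m,cv2.MORPH_OPEN,np.ones((7,7)))
n,l,s,ce=cv2.connectedComponentsWithStats(m)
for i in range(1,n):
    if s[i,4]>800: print(s[i],ce[i],rk(onz(c,*ce[i],118)))
E
```

```text
t 10.1333 rack [-1.000e-01  1.818e+02] z 87.7 yaw 1.566 rp [ 3.141 -0.   ] j6 0.33 F [0.7 3.9 3.1] op 0.422
travel [-71.8   0.4   1.7] twist -0.005
[ 424  149   19   98 1237] [432.71544058 196.57396928] [ 42.84780827 237.4721517 ]
[ 544  178   77   75 4497] [582.411163   215.22259284] [105.02818841 229.52878379]
[ 268  363  118   35 3852] [326.66874351 380.62175493] [ -0.28378499 150.67024783]
```

Request:
{"name": "drive_tool", "arguments": {"targets": [{"jaw": 0.42, "travel": [-0.009, 0, 0.001], "twist": 0}, {"jaw": 0.42, "travel": [-0.018, 0, 0.001], "twist": 0}, {"jaw": 0.42, "travel": [-0.027, 0, 0.001], "twist": 0}, {"jaw": 0.42, "travel": [-0.036, 0, 0.001], "twist": 0}, {"jaw": 0.42, "travel": [-0.045, 0, 0.001], "twist": 0}, {"jaw": 0.42, "travel": [-0.054, 0, 0.001], "twist": 0}, {"jaw": 0.42, "travel": [-0.063, 0, 0.001], "twist": 0}, {"jaw": 0.42, "travel": [-0.07, 0, 0.001], "twist": 0}]}}

```text
t: 10.85
eef_pos: [563.6, 132.1, 86.4]
tcp_rot: [3.142, 0.0, 1.468]
ft_force: [0.8, 3.9, 4.3]
opening: 0.42
grip_force: 2.6
```

Request:
{"name": "drive_tool", "arguments": {"targets": [{"jaw": 0.42, "travel": [-0.004, 0, 0], "twist": 0}, {"jaw": 0.42, "travel": [-0.008, 0, 0], "twist": 0}, {"jaw": 0.42, "travel": [-0.012, 0, 0], "twist": 0}, {"jaw": 0.42, "travel": [-0.015, 0, 0], "twist": 0}, {"jaw": 0.42, "travel": [-0.018, 0, 0], "twist": 0}]}}

```text
t: 11.27
eef_pos: [561.6, 114.9, 86.0]
tcp_rot: [-3.141, 0.0, 1.469]
ft_force: [0.2, 0.8, 1.1]
opening: 0.419
grip_force: 0.8
```

```bash
python3 go.py 0 110 86 1.571; python3 snap.py scene s5; python3 - <<'E'
import cv2
f=cv2.imread('pics/s5.png')[170:370,150:410];cv2.imwrite('pics/s5c.png',cv2.resize(f,(780,600),interpolation=cv2.INTER_CUBIC))
E
```

```text
t 11.2667 rack [-0.9 94.4] z 86.0 yaw 1.567 rp [-3.141  0.   ] j6 0.19 F [0.2 0.8 1.1] op 0.419
travel [15.6  0.9  0. ] twist -0.004
```

View pics/s5c.png

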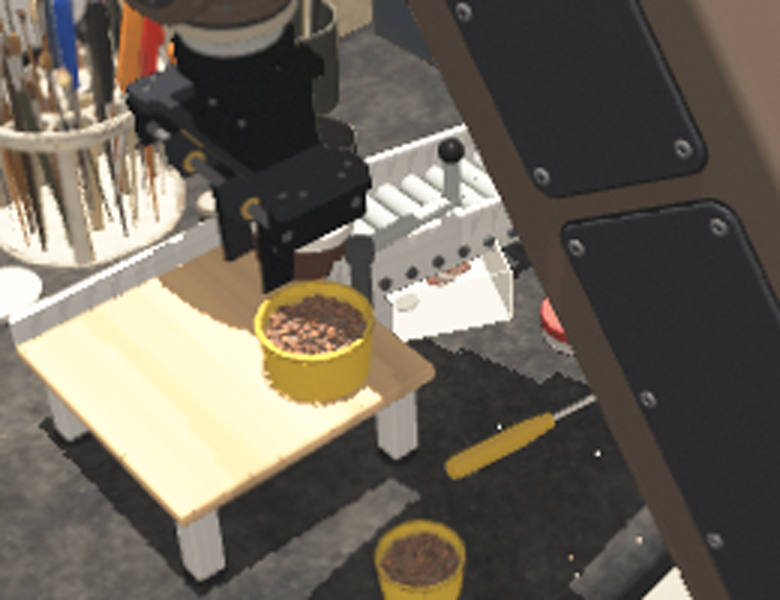

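Request:
{"name": "drive_tool", "arguments": {"targets": [{"jaw": 0.42, "travel": [-0.004, 0, 0], "twist": 0}, {"jaw": 0.42, "travel": [-0.008, 0, 0], "twist": 0}, {"jaw": 0.42, "travel": [-0.011, 0, 0], "twist": 0}, {"jaw": 0.42, "travel": [-0.011, 0, 0], "twist": 0}, {"jaw": 0.42, "travel": [-0.011, 0, 0], "twist": 0}]}}

```text
t: 11.73
eef_pos: [560.7, 104.0, 86.2]
tcp_rot: [-3.141, 0.0, 1.468]
ft_force: [0.6, 0.0, 0.2]
opening: 0.417
grip_force: 0.0
```

```bash
python3 go.py 0 110 86 1.571; python3 snap.py scene s6; python3 - <<'E'
from go import *
import pickle
c=pickle.load(open('s6.pkl','rb'))
b=pickle.load(open('s5.pkl','rb'))
d=np.abs(c['frame'].astype(int)-b['frame']).sum(2)>60
ys,xs=np.nonzero(d);print(d.sum(),xs.min(),xs.max(),ys.min(),ys.max())
for y in(50,0,-50,-194):print(y,proj(c,np.r_[w(0,y),70+ (y-61)*.14+45]))
E
```

```text
t 11.7333 rack [-0.8 83.4] z 86.2 yaw 1.566 rp [-3.141  0.   ] j6 0.17 F [0.6 0.  0.2] op 0.417
travel [26.6  0.7  0.2] twist -0.005
9389 179 597 0 479
50 [252.32680518 239.0746747 ]
0 [271.73355119 232.11125744]
-50 [290.15116769 225.50932843]
-194 [338.17823535 208.32352485]
```

Request:
{"name": "drive_tool", "arguments": {"targets": [{"jaw": 0.42, "travel": [0.01, 0, -0.03], "twist": 0.0}, {"jaw": 0.42, "travel": [0.02, 0, -0.07], "twist": 0.0}, {"jaw": 0.42, "travel": [0.02, -0.02, -0.11], "twist": 0.12}, {"jaw": 0.42, "travel": [0.02, -0.05, -0.14], "twist": 0.24}, {"jaw": 0.42, "travel": [0.02, -0.08, -0.144], "twist": 0.36}, {"jaw": 0.42, "travel": [0.02, -0.11, -0.144], "twist": 0.48}, {"jaw": 0.42, "travel": [0.02, -0.13, -0.144], "twist": 0.6}, {"jaw": 0.42, "travel": [0.02, -0.145, -0.144], "twist": 0.72}]}}

```text
t: 12.45
eef_pos: [416.5, 139.2, 230.8]
tcp_rot: [3.141, -0.0, 0.744]
ft_force: [1.3, -0.2, 1.4]
opening: 0.423
grip_force: 0.0
```

```bash
python3 go.py -150 60 230 0; python3 snap.py wrist w7; python3 snap.py scene s7; cat > lid.py <<'E'
from go import *
import pickle,sys
c=pickle.load(open(sys.argv[1]+'.pkl','rb'));z=float(sys.argv[2])
f=c['frame'].astype(int);m=((f.min(2)>150)&((f.max(2)-f.min(2))<40)).astype(np.uint8)
m=cv2.morphologyEx(m,cv2.MORPH_OPEN,np.ones((5,5)))
n,l,s,ce=cv2.connectedComponentsWithStats(m)
for i in range(1,n):
    if s[i,4]>300:
        P=rk(onz(c,*ce[i],z))
        if abs(P[0])<70 and -280<P[1]<280: print(s[i],ce[i].round(),P.round(1))
E
python3 lid.py w7 75; echo; python3 lid.py s7 75
python3 -c "
from go import *;import pickle
for n in('w7','s7'):
  c=pickle.load(open(n+'.pkl','rb'));print(proj(c,np.r_[w(0,-194),80]))"
```

```text
t 12.45 rack [-147.7  104.4] z 230.8 yaw 0.841 rp [ 3.141 -0.   ] j6 1.0 F [ 1.3 -0.2  1.4] op 0.423
travel [-34.6  27.9   0.8] twist 0.841
[ 462    0   83  118 1307] [505.  59.] [ 59.9 111.3]
[ 545  120   95  175 1790] [594. 206.] [ 51.6 -51.1]
[  450   128   136   149 11606] [513. 206.] [-5.9  0.3]
[415 183  46  17 395] [440. 190.] [-47.7  58.7]
[527 238  68  50 970] [561. 263.] [ -2.1 -79.4]
[547 254  57  44 802] [574. 275.] [  1.2 -99.7]
[ 539  268   73   63 1485] [571. 303.] [ -16.7 -124.5]

[304 212  44  29 590] [324. 226.] [ -25.9 -125.7]
[237 231  29  21 487] [253. 240.] [37.8 24.3]
[622.60012314 340.03752665]
[338.186649   208.07494249]
```

View pics/w7.png

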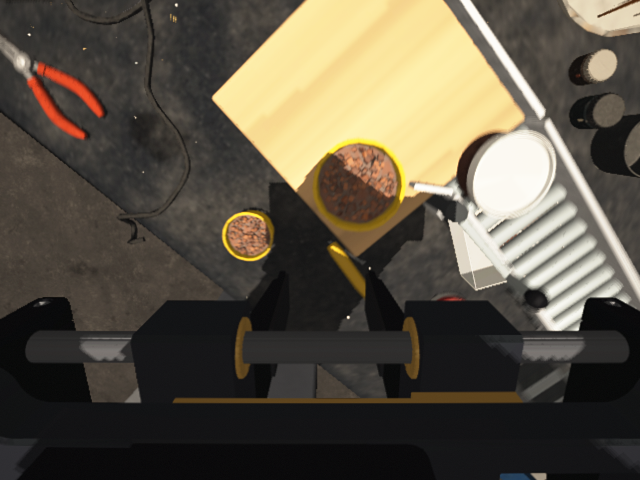

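```bash
python3 -c "
from go import *;import pickle
c=pickle.load(open('w7.pkl','rb'))
for z in(118,112,105):print(rk(onz(c,512,172,z)), rk(onz(c,358,185,122)))"; python3 go.py 0 100 230 1.571
```

```text
[-2.78806943 45.40602246] [-101.1615769   120.12585575]
[-0.81277073 42.91645653] [-101.1615769   120.12585575]
[ 1.49174443 40.01196295] [-101.1615769   120.12585575]
t 12.55 rack [-147.4  104.5] z 230.8 yaw 0.845 rp [ 3.141 -0.   ] j6 1.0 F [0.4 0.7 0.2] op 0.422
travel [ 94.5 113.2   0.8] twist -0.726
```

Request:
{"name": "drive_tool", "arguments": {"targets": [{"jaw": 0.42, "travel": [0.02, 0.025, 0], "twist": -0.12}, {"jaw": 0.42, "travel": [0.04, 0.05, 0], "twist": -0.24}, {"jaw": 0.42, "travel": [0.06, 0.075, 0], "twist": -0.36}, {"jaw": 0.42, "travel": [0.08, 0.1, 0], "twist": -0.48}, {"jaw": 0.42, "travel": [0.0945, 0.113, 0], "twist": -0.6}, {"jaw": 0.42, "travel": [0.0945, 0.113, 0], "twist": -0.726}, {"jaw": 0.42, "travel": [0.0945, 0.113, 0], "twist": -0.726}, {"jaw": 0.42, "travel": [0.0945, 0.113, 0], "twist": -0.726}]}}

```text
t: 13.22
eef_pos: [565.0, 120.4, 229.8]
tcp_rot: [-3.141, 0.0, 1.473]
ft_force: [0.4, 0.2, -0.4]
opening: 0.421
grip_force: 0.0
```

```bash
python3 go.py 0 96 86 1.571
```

```text
t 13.2167 rack [  1.9 100.2] z 229.8 yaw 1.571 rp [-3.141  0.   ] j6 0.19 F [ 0.4  0.2 -0.4] op 0.421
travel [ -4.2  -1.9 143.8] twist 0.0
```

Request:
{"name": "drive_tool", "arguments": {"targets": [{"jaw": 0.42, "travel": [-0.004, -0.002, 0.04], "twist": 0}, {"jaw": 0.42, "travel": [-0.004, -0.002, 0.08], "twist": 0}, {"jaw": 0.42, "travel": [-0.004, -0.002, 0.12], "twist": 0}, {"jaw": 0.42, "travel": [-0.004, -0.002, 0.144], "twist": 0}, {"jaw": 0.42, "travel": [-0.004, -0.002, 0.144], "twist": 0}, {"jaw": 0.42, "travel": [-0.01, -0.002, 0.144], "twist": 0}, {"jaw": 0.42, "travel": [-0.016, -0.002, 0.144], "twist": 0}, {"jaw": 0.42, "travel": [-0.02, -0.002, 0.144], "twist": 0}]}}

```text
t: 13.88
eef_pos: [561.2, 100.1, 87.7]
tcp_rot: [3.14, -0.0, 1.474]
ft_force: [0.4, 0.6, -0.5]
opening: 0.425
grip_force: 0.1
```

Request:
{"name": "drive_tool", "arguments": {"targets": [{"jaw": 0.42, "travel": [-0.004, 0, 0], "twist": 0}, {"jaw": 0.42, "travel": [-0.008, 0, 0], "twist": 0}, {"jaw": 0.42, "travel": [-0.012, 0, 0], "twist": 0}, {"jaw": 0.42, "travel": [-0.015, 0, 0], "twist": 0}, {"jaw": 0.42, "travel": [-0.015, 0, 0], "twist": 0}]}}

```text
t: 14.3
eef_pos: [559.4, 85.3, 86.6]
tcp_rot: [3.141, 0.0, 1.474]
ft_force: [0.1, 0.4, -0.1]
opening: 0.418
grip_force: 0.0
```

```bash
python3 go.py; python3 snap.py scene s8; python3 lid.py s8 90; python3 lid.py s6 90
```

```text
t 14.3 rack [-0.2 64.7] z 86.6 yaw 1.572 rp [3.141 0.   ] j6 0.13 F [ 0.1  0.4 -0.1] op 0.418
[200 262  38  39 575] [221. 280.] [-38.1 156. ]
```

Request:
{"name": "drive_tool", "arguments": {"targets": [{"jaw": 0.42, "travel": [0.01, 0, -0.03], "twist": 0.0}, {"jaw": 0.42, "travel": [0.03, 0, -0.07], "twist": 0.0}, {"jaw": 0.42, "travel": [0.05, -0.02, -0.11], "twist": 0.12}, {"jaw": 0.42, "travel": [0.05, -0.05, -0.14], "twist": 0.24}, {"jaw": 0.42, "travel": [0.05, -0.08, -0.144], "twist": 0.36}, {"jaw": 0.42, "travel": [0.05, -0.11, -0.144], "twist": 0.48}, {"jaw": 0.42, "travel": [0.05, -0.13, -0.144], "twist": 0.6}, {"jaw": 0.42, "travel": [0.05, -0.145, -0.144], "twist": 0.72}]}}

```text
t: 15.02
eef_pos: [417.8, 149.9, 230.8]
tcp_rot: [3.141, -0.0, 0.75]
ft_force: [0.8, -0.1, 0.4]
opening: 0.419
grip_force: 0.0
```

```bash
python3 go.py -147 112 230 0.262; python3 snap.py wrist w9; python3 snap.py scene s9; python3 - <<'E'
from go import *;import pickle
a=pickle.load(open('w9.pkl','rb'))['frame'];c=pickle.load(open('s9.pkl','rb'));b=c['frame']
o=np.zeros((600,800,3),np.uint8);o[:300,:400]=0
A=a[60:360,340:640];B=cv2.resize(b[180:280,220:360],(420,300),interpolation=cv2.INTER_CUBIC)
o[:300,:300]=A;o[:300,310:730]=B
cv2.imwrite('pics/m9.png',o[:300,:,::-1])
E
```

```text
t 15.0167 rack [-147.5  115.1] z 230.8 yaw 0.847 rp [ 3.141 -0.   ] j6 1.02 F [ 0.8 -0.1  0.4] op 0.419
travel [-2.   2.4  0.8] twist 0.585
```

View pics/m9.png

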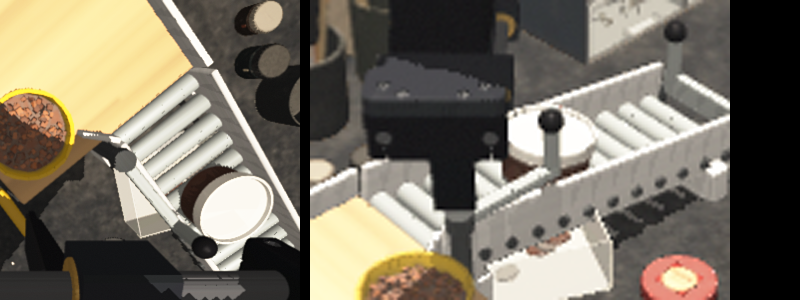

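Request:
{"name": "drive_tool", "arguments": {"targets": [{"jaw": 0.42, "travel": [-0.005, 0.006, 0.01], "twist": 0.12}, {"jaw": 0.42, "travel": [-0.005, 0.006, 0.01], "twist": 0.24}, {"jaw": 0.42, "travel": [-0.005, 0.006, 0.01], "twist": 0.36}, {"jaw": 0.42, "travel": [-0.005, 0.006, 0.01], "twist": 0.48}, {"jaw": 0.42, "travel": [-0.005, 0.006, 0.01], "twist": 0.58}, {"jaw": 0.42, "travel": [-0.005, 0.006, 0.01], "twist": 0.58}, {"jaw": 0.42, "travel": [-0.005, 0.006, 0.01], "twist": 0.58}]}}

```text
t: 15.7
eef_pos: [421.0, 141.7, 220.2]
tcp_rot: [3.141, -0.0, 0.181]
ft_force: [0.2, -0.1, 0.3]
opening: 0.42
grip_force: 0.0
```

```bash
python3 go.py -147 106 86 0.265; python3 snap.py wrist w10; python3 - <<'E'
from go import *;import pickle
c=pickle.load(open('w10.pkl','rb'));f=c['frame']
h=cv2.cvtColor(f,cv2.COLOR_RGB2HSV)
m=cv2.inRange(h,(20,170,60),(32,255,255));m=cv2.morphologyEx(m,cv2.MORPH_CLOSE,np.ones((5,5)))
cs,_=cv2.findContours(m,cv2.RETR_EXTERNAL,2)
for k in cs:
    if cv2.contourArea(k)>300:
        (e,ax,_)=cv2.fitEllipse(cv2.convexHull(k));print(e,ax,rk(onz(c,*e,122)))
s=pickle.load(open('s9.pkl','rb'));
E
python3 snap.py scene s10; python3 lid.py s10 90; python3 -c "
from go import *;import pickle
a=pickle.load(open('s9.pkl','rb'));b=pickle.load(open('s10.pkl','rb'))
for y in(-60,-120,-194):
  q=proj(b,np.r_[w(0,y),78+(y+194)*.14]);i,j=q.round().astype(int);print(y,q,a['frame'][j-2:j+3,i-2:i+3].mean((0,1)),b['frame'][j-2:j+3,i-2:i+3].mean((0,1)))"
```

```text
t 15.7 rack [-143.5  107.4] z 220.2 yaw 0.278 rp [ 3.141 -0.   ] j6 1.57 F [ 0.2 -0.1  0.3] op 0.42
travel [ -3.8   0.3 134.2] twist 0.013
(275.4551696777344, 277.5059814453125) (49.867916107177734, 53.66445541381836) [-186.10612444  139.97326093]
(384.0850524902344, 255.66900634765625) (15.167068481445312, 80.40892791748047) [-143.71610404   60.11836753]
(328.2286682128906, 182.12310791015625) (96.1332778930664, 97.15403747558594) [-99.33902751 119.70265152]
[319 202  30  20 460] [333. 212.] [ -13.9 -165.5]
-60 [293.7337185  224.71399268] [254.96 254.   252.  ] [189.84 185.72 177.4 ]
-120 [314.3817348  217.30651087] [168.8  163.36 154.44] [165.16 159.76 150.88]
-194 [338.16262234 208.78474602] [108.36 107.08 101.88] [255.   254.64 253.16]
```

Request:
{"name": "drive_tool", "arguments": {"targets": [{"jaw": 0.42, "travel": [-0.004, 0, 0.04], "twist": 0.013}, {"jaw": 0.42, "travel": [-0.004, 0, 0.08], "twist": 0.013}, {"jaw": 0.42, "travel": [-0.004, 0, 0.115], "twist": 0.013}, {"jaw": 0.42, "travel": [-0.004, 0, 0.134], "twist": 0.013}, {"jaw": 0.42, "travel": [-0.004, 0, 0.134], "twist": 0.013}, {"jaw": 0.42, "travel": [-0.004, 0, 0.134], "twist": 0.013}]}}

```text
t: 16.3
eef_pos: [416.3, 141.0, 86.1]
tcp_rot: [3.141, 0.002, 0.164]
ft_force: [0.1, -0.9, 0.7]
opening: 0.418
grip_force: 0.0
```

Request:
{"name": "drive_tool", "arguments": {"targets": [{"jaw": 0.42, "travel": [0.006, 0, 0], "twist": 0}, {"jaw": 0.42, "travel": [0.013, 0, 0], "twist": 0}, {"jaw": 0.42, "travel": [0.021, 0, 0], "twist": 0}, {"jaw": 0.42, "travel": [0.029, 0, 0], "twist": 0}, {"jaw": 0.42, "travel": [0.037, 0, 0], "twist": 0}, {"jaw": 0.42, "travel": [0.045, 0, 0], "twist": 0}, {"jaw": 0.42, "travel": [0.053, 0, 0], "twist": 0}, {"jaw": 0.42, "travel": [0.06, 0, 0], "twist": 0}]}}

```text
t: 16.97
eef_pos: [476.3, 150.8, 86.6]
tcp_rot: [3.141, 0.0, 0.162]
ft_force: [-5.4, -1.3, 5.6]
opening: 0.421
grip_force: 3.1
```

```bash
python3 go.py -39.7 135 86 0.265
```

```text
t 16.9667 rack [-89.4 121.8] z 86.6 yaw 0.26 rp [3.141 0.   ] j6 1.58 F [-5.4 -1.3  5.6] op 0.421
travel [51.4 -0.   0.6] twist -0.005
```

Request:
{"name": "drive_tool", "arguments": {"targets": [{"jaw": 0.42, "travel": [0.008, 0, 0], "twist": 0}, {"jaw": 0.42, "travel": [0.016, 0, 0], "twist": 0}, {"jaw": 0.42, "travel": [0.024, 0, 0], "twist": 0}, {"jaw": 0.42, "travel": [0.032, 0, 0], "twist": 0}, {"jaw": 0.42, "travel": [0.04, 0, 0], "twist": 0}, {"jaw": 0.42, "travel": [0.046, 0, 0], "twist": 0}, {"jaw": 0.42, "travel": [0.051, 0, 0], "twist": 0}, {"jaw": 0.42, "travel": [0.051, 0, 0], "twist": 0}]}}

```text
t: 17.63
eef_pos: [527.1, 159.1, 86.4]
tcp_rot: [3.142, -0.001, 0.162]
ft_force: [-0.5, -0.2, 1.2]
opening: 0.419
grip_force: 0.4
```

Request:
{"name": "drive_tool", "arguments": {"targets": [{"jaw": 0.42, "travel": [-0.03, 0, 0], "twist": 0}, {"jaw": 0.42, "travel": [-0.05, 0, -0.03], "twist": 0}, {"jaw": 0.42, "travel": [-0.07, 0, -0.065], "twist": 0}, {"jaw": 0.42, "travel": [-0.08, 0, -0.1], "twist": 0}, {"jaw": 0.42, "travel": [-0.08, 0, -0.14], "twist": 0}, {"jaw": 0.42, "travel": [-0.08, 0, -0.14], "twist": 0}]}}

```text
t: 18.13
eef_pos: [449.3, 146.6, 232.9]
tcp_rot: [-3.142, -0.012, 0.162]
ft_force: [0.8, 0.0, 0.5]
opening: 0.422
grip_force: 0.0
```

```bash
cat > tub.py <<'E'
from go import *
import sys
c=read_camera(sys.argv[1]);z=float(sys.argv[2]);h=cv2.cvtColor(c['frame'],cv2.COLOR_RGB2HSV)
m=cv2.inRange(h,(20,170,60),(32,255,255));m=cv2.morphologyEx(m,cv2.MORPH_CLOSE,np.ones((5,5)))
cs,_=cv2.findContours(m,cv2.RETR_EXTERNAL,2)
for k in cs:
    if cv2.contourArea(k)>200:
        (e,ax,_)=cv2.fitEllipse(cv2.convexHull(k));print(np.round(e),np.round(ax),rk(onz(c,*e,z)))
E
python3 tub.py wrist 122; python3 go.py 0 200 200 1.571
```

```text
[288. 298.] [28. 46.] [-178.0767352   134.10528488]
[383. 277.] [14. 74.] [-137.52439926   59.8722633 ]
[327.  79.] [ 98. 107.] [  1.37525503 146.55927143]
t 18.1833 rack [-116.4  114.7] z 229.9 yaw 0.26 rp [ 3.142 -0.009] j6 1.58 F [ 0.2  0.  -1.2] op 0.419
travel [134.4 -52.6  29.9] twist -1.311
```

Request:
{"name": "drive_tool", "arguments": {"targets": [{"jaw": 0.42, "travel": [0.02, -0.01, 0], "twist": -0.12}, {"jaw": 0.42, "travel": [0.045, -0.02, 0], "twist": -0.24}, {"jaw": 0.42, "travel": [0.07, -0.03, 0], "twist": -0.36}, {"jaw": 0.42, "travel": [0.095, -0.04, 0], "twist": -0.48}, {"jaw": 0.42, "travel": [0.115, -0.05, 0], "twist": -0.6}, {"jaw": 0.42, "travel": [0.134, -0.052, 0], "twist": -0.72}, {"jaw": 0.42, "travel": [0.134, -0.052, 0], "twist": -0.84}, {"jaw": 0.42, "travel": [0.134, -0.052, 0], "twist": -0.96}]}}

```text
t: 18.85
eef_pos: [571.7, 219.3, 224.2]
tcp_rot: [-3.141, 0.001, 1.128]
ft_force: [0.3, -0.6, -0.0]
opening: 0.42
grip_force: 0.0
```

```bash
python3 go.py 0.5 199 150 1.571
```

```text
t 18.85 rack [ -1.1 199.2] z 224.2 yaw 1.226 rp [-3.141e+00  1.000e-03] j6 0.7 F [ 0.3 -0.6 -0. ] op 0.42
travel [ 0.3  1.6 74.2] twist -0.345
```

Request:
{"name": "drive_tool", "arguments": {"targets": [{"jaw": 0.42, "travel": [0, 0.0015, 0.03], "twist": -0.12}, {"jaw": 0.42, "travel": [0, 0.0015, 0.06], "twist": -0.24}, {"jaw": 0.42, "travel": [0, 0.0015, 0.074], "twist": -0.345}, {"jaw": 0.42, "travel": [0, 0.0015, 0.074], "twist": -0.345}, {"jaw": 0.42, "travel": [0, 0.0015, 0.1], "twist": -0.345}, {"jaw": 0.42, "travel": [0, 0.0015, 0.125], "twist": -0.345}, {"jaw": 0.42, "travel": [0, 0.0015, 0.138], "twist": -0.345}, {"jaw": 0.42, "travel": [0, 0.0015, 0.138], "twist": -0.345}]}}

```text
t: 19.52
eef_pos: [571.4, 218.0, 85.9]
tcp_rot: [-3.138, 0.001, 1.463]
ft_force: [0.3, -0.0, 0.4]
opening: 0.415
grip_force: 0.0
```

```bash
python3 go.py 0.5 135 86 1.571
```

```text
t 19.5167 rack [ -1.3 198. ] z 85.9 yaw 1.561 rp [-3.138e+00  1.000e-03] j6 0.36 F [ 0.3 -0.   0.4] op 0.415
travel [-63.    2.4  -0.1] twist -0.01
```

Request:
{"name": "drive_tool", "arguments": {"targets": [{"jaw": 0.42, "travel": [-0.005, 0.002, 0], "twist": -0.01}, {"jaw": 0.42, "travel": [-0.012, 0.002, 0], "twist": -0.01}, {"jaw": 0.42, "travel": [-0.02, 0.002, 0], "twist": -0.01}, {"jaw": 0.42, "travel": [-0.029, 0.002, 0], "twist": -0.01}, {"jaw": 0.42, "travel": [-0.038, 0.002, 0], "twist": -0.01}, {"jaw": 0.42, "travel": [-0.047, 0.002, 0], "twist": -0.01}, {"jaw": 0.42, "travel": [-0.056, 0.002, 0], "twist": -0.01}, {"jaw": 0.42, "travel": [-0.064, 0.002, 0], "twist": -0.01}]}}

```text
t: 20.18
eef_pos: [567.7, 153.6, 88.9]
tcp_rot: [3.14, -0.0, 1.476]
ft_force: [-0.7, 5.2, 5.3]
opening: 0.42
grip_force: 2.7
```

```bash
python3 go.py 0 100 86 1.571; python3 tub.py wrist 122
```

```text
t 20.1833 rack [  1.4 133.4] z 88.9 yaw 1.574 rp [ 3.14 -0.  ] j6 0.25 F [-0.7  5.2  5.3] op 0.42
travel [-33.4  -1.5   2.9] twist 0.003
[327. 325.] [50. 84.] [  1.36995634 133.33200971]
[  9. 240.] [79. 88.] [-129.08353004  171.71600903]
```

Request:
{"name": "drive_tool", "arguments": {"targets": [{"jaw": 0.42, "travel": [-0.008, -0.001, 0.001], "twist": 0}, {"jaw": 0.42, "travel": [-0.016, -0.001, 0.002], "twist": 0}, {"jaw": 0.42, "travel": [-0.024, -0.0015, 0.002], "twist": 0}, {"jaw": 0.42, "travel": [-0.031, -0.0015, 0.002], "twist": 0}, {"jaw": 0.42, "travel": [-0.037, -0.0015, 0.002], "twist": 0}, {"jaw": 0.42, "travel": [-0.042, -0.0015, 0.002], "twist": 0}, {"jaw": 0.42, "travel": [-0.047, -0.0015, 0.002], "twist": 0}, {"jaw": 0.42, "travel": [-0.05, -0.0015, 0.002], "twist": 0}]}}

```text
t: 20.9
eef_pos: [560.9, 104.0, 86.0]
tcp_rot: [-3.141, 0.001, 1.477]
ft_force: [1.0, 0.5, -0.9]
opening: 0.421
grip_force: 0.3
```

Request:
{"name": "drive_tool", "arguments": {"targets": [{"jaw": 0.42, "travel": [-0.004, 0, 0], "twist": 0}, {"jaw": 0.42, "travel": [-0.008, 0, 0], "twist": 0}, {"jaw": 0.42, "travel": [-0.012, 0, 0], "twist": 0}, {"jaw": 0.42, "travel": [-0.016, 0, 0], "twist": 0}, {"jaw": 0.42, "travel": [-0.016, 0, 0], "twist": 0}]}}

```text
t: 21.32
eef_pos: [559.8, 88.2, 86.3]
tcp_rot: [-3.141, 0.0, 1.476]
ft_force: [-0.6, 0.5, 0.8]
opening: 0.419
grip_force: 0.0
```

```bash
python3 go.py 0 66 86 1.571; python3 tub.py scene 110
```

```text
t 21.3167 rack [-0.2 67.6] z 86.3 yaw 1.574 rp [-3.141  0.   ] j6 0.13 F [-0.6  0.5  0.8] op 0.419
travel [-1.6  0.2  0.3] twist 0.003
```

Request:
{"name": "drive_tool", "arguments": {"targets": [{"jaw": 0.42, "travel": [-0.002, 0, 0], "twist": 0}, {"jaw": 0.42, "travel": [-0.002, 0, 0], "twist": 0}, {"jaw": 0.42, "travel": [0.01, 0, -0.04], "twist": 0}, {"jaw": 0.42, "travel": [0.01, 0, -0.08], "twist": 0}, {"jaw": 0.42, "travel": [0.01, 0, -0.115], "twist": 0}, {"jaw": 0.42, "travel": [-0.02, -0.02, -0.14], "twist": 0}, {"jaw": 0.42, "travel": [-0.06, -0.04, -0.14], "twist": 0}, {"jaw": 0.42, "travel": [-0.09, -0.056, -0.14], "twist": 0}]}}

```text
t: 22.03
eef_pos: [495.0, 4.0, 227.9]
tcp_rot: [3.138, 0.0, 1.479]
ft_force: [0.6, -1.3, -0.8]
opening: 0.42
grip_force: 0.0
```

```bash
python3 go.py -56 -34 132 1.571; python3 tub.py scene 85;echo; python3 tub.py wrist 110;  python3 snap.py scene s12; python3 -c "
from go import *
import pickle
for n in('s10','s12'):
  c=pickle.load(open(n+'.pkl','rb'))
  for y in(-120,-194):
    i,j=proj(c,np.r_[w(0,y),78+(y+194)*.14]).round().astype(int);print(n,y,c['frame'][j-2:j+3,i-2:i+3].mean((0,1)))"
```

```text
t 22.0333 rack [-56.4 -22.5] z 227.9 yaw 1.577 rp [3.138 0.   ] j6 -0.03 F [ 0.6 -1.3 -0.8] op 0.42
travel [-11.5   0.3  95.9] twist 0.006

[392. 259.] [82. 85.] [ -3.11326197 -48.21618219]
[221. 156.] [17. 88.] [-144.64908801   37.7570266 ]
[150.  38.] [59. 76.] [-189.74101416  122.75163496]
s10 -120 [165.16 159.76 150.88]
s10 -194 [255.   254.64 253.16]
s12 -120 [159.24 154.08 145.56]
s12 -194 [254.32 254.   251.28]
```

Request:
{"name": "drive_tool", "arguments": {"targets": [{"jaw": 0.42, "travel": [-0.0115, 0, 0], "twist": 0}, {"jaw": 0.42, "travel": [-0.0115, 0, 0], "twist": 0}, {"jaw": 0.42, "travel": [-0.0115, 0, 0], "twist": 0}, {"jaw": 0.42, "travel": [-0.0115, 0, 0], "twist": 0}, {"jaw": 0.42, "travel": [-0.0115, 0, 0], "twist": 0}, {"jaw": 0.42, "travel": [-0.0115, 0, 0], "twist": 0}]}}

```text
t: 22.68
eef_pos: [494.7, -6.5, 226.2]
tcp_rot: [-3.141, 0.0, 1.478]
ft_force: [0.5, -0.9, -0.0]
opening: 0.42
grip_force: 0.0
```

```bash
python3 go.py -55 -34 132 1.571; python3 tub.py wrist 110; python3 tub.py scene 85; python3 -c "
from go import *
import pickle
c=pickle.load(open('w1.pkl','rb'));s=pickle.load(open('d0.pkl','rb'))['scene']
X,e=tri(c,(49,196),s,(452/3+150,90/3+190));print(rk(X),X[2],e)"
```

```text
t 22.6833 rack [-55.7 -33. ] z 226.2 yaw 1.575 rp [-3.141  0.   ] j6 -0.05 F [ 0.5 -0.9 -0. ] op 0.42
travel [-1.   0.7 94.2] twist 0.004
[356. 305.] [15. 53.] [-29.60017427 -98.34101068]
[393. 289.] [16. 40.] [  3.36916556 -82.06086079]
[217. 151.] [18. 88.] [-143.51083425   35.91537086]
[146.  30.] [60. 77.] [-188.58705889  121.35859782]
[315. 221.] [28. 35.] [  -8.13980879 -114.14323889]
[-53.24855086 -33.4985727 ] 151.2563391194148 3.169065616105618
```

Request:
{"name": "drive_tool", "arguments": {"targets": [{"jaw": 0.42, "travel": [-0.001, 0.001, 0.04], "twist": 0}, {"jaw": 0.42, "travel": [-0.001, 0.001, 0.075], "twist": 0}, {"jaw": 0.42, "travel": [-0.001, 0.001, 0.093], "twist": 0}, {"jaw": 0.42, "travel": [-0.001, 0.001, 0.093], "twist": 0}, {"jaw": 0, "travel": [-0.001, 0.001, 0.093], "twist": 0}, {"jaw": 0, "travel": [-0.001, 0.001, 0.093], "twist": 0}, {"jaw": 0, "travel": [-0.001, 0.001, 0.093], "twist": 0}, {"jaw": 0, "travel": [-0.001, 0.001, 0.093], "twist": 0}]}}

```text
t: 23.45
eef_pos: [496.1, -8.1, 134.7]
tcp_rot: [3.139, 0.0, 1.477]
ft_force: [1.5, 0.5, -0.1]
opening: 0.197
grip_force: 1.6
```

Request:
{"name": "drive_tool", "arguments": {"targets": [{"jaw": 0, "travel": [0, 0, 0], "twist": 0}, {"jaw": 0, "travel": [0, 0, 0], "twist": 0}]}}

```text
t: 23.62
eef_pos: [496.7, -8.2, 134.5]
tcp_rot: [3.138, 0.0, 1.477]
ft_force: [4.0, -0.6, 7.4]
opening: 0.171
grip_force: 30.0
```

```bash
python3 go.py 26 48 132 1.571; python3 tub.py scene 85
```

```text
t 23.6167 rack [-53.6 -34.5] z 134.5 yaw 1.575 rp [3.138 0.   ] j6 -0.06 F [ 4.  -0.6  7.4] op 0.171
travel [82.2 79.9  2.5] twist 0.004
[319. 225.] [17. 33.] [ -24.87539476 -112.45103056]
```

Request:
{"name": "drive_tool", "arguments": {"targets": [{"jaw": 0, "travel": [0.0016, 0.016, 0], "twist": 0}, {"jaw": 0, "travel": [0.0062, 0.0314, 0], "twist": 0}, {"jaw": 0, "travel": [0.0138, 0.0456, 0], "twist": 0}, {"jaw": 0, "travel": [0.024, 0.058, 0], "twist": 0}, {"jaw": 0, "travel": [0.0364, 0.0682, 0], "twist": 0}, {"jaw": 0, "travel": [0.0506, 0.0758, 0], "twist": 0}, {"jaw": 0, "travel": [0.066, 0.0804, 0], "twist": 0}, {"jaw": 0, "travel": [0.08, 0.082, 0], "twist": 0}]}}

```text
t: 24.33
eef_pos: [585.7, 64.1, 134.6]
tcp_rot: [3.139, 0.001, 1.477]
ft_force: [1.2, -3.4, 8.6]
opening: 0.174
grip_force: 30.0
```

Request:
{"name": "drive_tool", "arguments": {"targets": [{"jaw": 0, "travel": [0.003, 0, 0], "twist": 0}, {"jaw": 0, "travel": [0.006, 0, 0], "twist": 0}, {"jaw": 0, "travel": [0.009, 0, 0], "twist": 0}]}}

```text
t: 24.58
eef_pos: [586.7, 72.4, 134.6]
tcp_rot: [3.138, 0.001, 1.478]
ft_force: [3.1, -23.4, 6.6]
opening: 0.172
grip_force: 30.0
```

```bash
python3 go.py 26 48 132 1.571
```

```text
t 24.5833 rack [28.2 54.6] z 134.6 yaw 1.576 rp [3.138e+00 1.000e-03] j6 0.11 F [  3.1 -23.4   6.6] op 0.172
travel [-6.6 -2.3  2.6] twist 0.005
```

Request:
{"name": "drive_tool", "arguments": {"targets": [{"jaw": 0.42, "travel": [-0.003, 0, 0], "twist": 0}, {"jaw": 0.42, "travel": [-0.003, 0, 0], "twist": 0}, {"jaw": 0.42, "travel": [-0.003, 0, 0], "twist": 0}, {"jaw": 0.42, "travel": [-0.003, 0, -0.04], "twist": 0}, {"jaw": 0.42, "travel": [-0.003, 0, -0.08], "twist": 0}, {"jaw": 0.42, "travel": [-0.003, -0.04, -0.1], "twist": 0}, {"jaw": 0.42, "travel": [-0.003, -0.08, -0.1], "twist": 0}, {"jaw": 0.42, "travel": [-0.003, -0.12, -0.1], "twist": 0}]}}

```text
t: 25.25
eef_pos: [464.1, 81.3, 234.0]
tcp_rot: [3.14, -0.0, 1.476]
ft_force: [-0.5, 0.5, -0.1]
opening: 0.418
grip_force: 0.0
```

```bash
python3 go.py -180 -60 240 0.5
```

```text
t 25.25 rack [-94.7  51.4] z 234.0 yaw 1.574 rp [ 3.14 -0.  ] j6 0.13 F [-0.5  0.5 -0.1] op 0.418
travel [-111.1  -85.7   -6. ] twist 1.074
```

Request:
{"name": "drive_tool", "arguments": {"targets": [{"jaw": 0.42, "travel": [-0.02, -0.005, -0.03], "twist": 0.12}, {"jaw": 0.42, "travel": [-0.04, -0.01, -0.05], "twist": 0.24}, {"jaw": 0.42, "travel": [-0.06, -0.015, -0.05], "twist": 0.36}, {"jaw": 0.42, "travel": [-0.08, -0.02, -0.05], "twist": 0.48}, {"jaw": 0.42, "travel": [-0.1, -0.025, -0.05], "twist": 0.6}, {"jaw": 0.42, "travel": [-0.12, -0.03, -0.05], "twist": 0.72}, {"jaw": 0.42, "travel": [-0.14, -0.035, -0.05], "twist": 0.84}, {"jaw": 0.42, "travel": [-0.14, -0.035, -0.05], "twist": 0.96}]}}

```text
t: 25.92
eef_pos: [416.5, -56.8, 283.3]
tcp_rot: [-3.141, 0.001, 0.509]
ft_force: [0.0, 0.3, -0.1]
opening: 0.421
grip_force: 0.0
```

Request:
{"name": "drive_tool", "arguments": {"targets": [{"jaw": 0.42, "travel": [0, 0, 0], "twist": 0.12}, {"jaw": 0.42, "travel": [0, 0, 0], "twist": 0.24}, {"jaw": 0.42, "travel": [0, 0, 0], "twist": 0.36}, {"jaw": 0.42, "travel": [0, 0, 0], "twist": 0.48}, {"jaw": 0.42, "travel": [0, 0, 0], "twist": 0.6}, {"jaw": 0.42, "travel": [0, 0, 0], "twist": 0.6}, {"jaw": 0.42, "travel": [0, 0, 0], "twist": 0.6}]}}

```text
t: 26.5
eef_pos: [417.4, -54.8, 283.2]
tcp_rot: [-3.141, 0.001, -0.079]
ft_force: [0.3, -0.5, -0.6]
opening: 0.423
grip_force: 0.0
```

```bash
python3 go.py; python3 tub.py wrist 85;python3 snap.py wrist w13; python3 -c "
from go import *;import pickle
c=pickle.load(open('w13.pkl','rb'))
for X in((26,48,152),(33,-233,100),(0,-194,77),(0,-122,92)):print(X,proj(c,np.r_[w(X[0],X[1]),X[2]]))"
```

```text
t 26.5 rack [-127.9  -88.6] z 283.2 yaw 0.018 rp [-3.141e+00  1.000e-03] j6 1.36 F [ 0.3 -0.5 -0.6] op 0.423
[151. 276.] [43. 50.] [-202.21781087  109.78112122]
[235. 235.] [13. 76.] [-153.26637423   11.50886047]
[371.  84.] [76. 85.] [   1.86137831 -128.15488176]
(26, 48, 152) [154.04856016  32.62007292]
(33, -233, 100) [489.49348165  46.92627652]
(0, -194, 77) [435.71601262  88.30924155]
(0, -122, 92) [365.16468387  84.51988475]
```

View pics/w13.png

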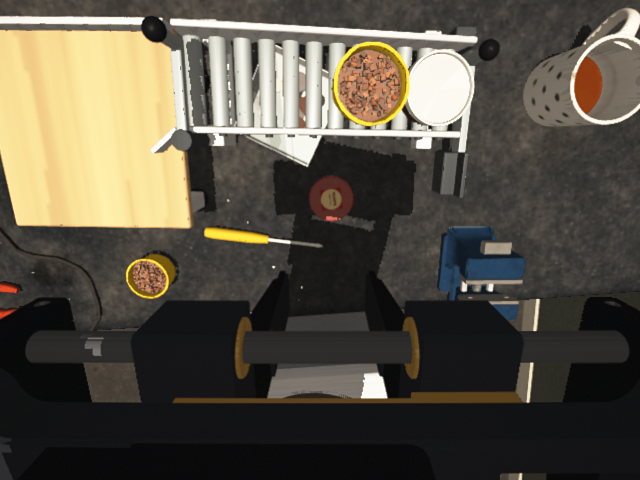

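```bash
python3 - <<'E'
from go import *;import pickle
def knob(n,u,v,z):
    c=pickle.load(open(n+'.pkl','rb'));g=cv2.cvtColor(c['frame'],cv2.COLOR_RGB2GRAY)
    a=g[v-14:v+15,u-14:u+15];m=(a<25).astype(np.uint8)
    _,l,s,ce=cv2.connectedComponentsWithStats(m);i=1+s[1:,4].argmax()
    q=ce[i]+[u-14,v-14];print(n,q,s[i],rk(onz(c,*q,z)))
knob('w1',328,184,100);knob('w13',489,49,100);knob('w13',153,29,152);knob('w1',49,196,152)
E
```

```text
w1 [327.58858859 183.39339339] [  3   4  22  20 333] [ -49.15518767 -232.44729673]
w13 [487.33928571  50.07142857] [  4   5  20  21 224] [  30.36286564 -231.38878217]
w13 [155.14201183  29.31360947] [  3   1  24  26 338] [28.29101578 46.90628465]
w1 [ 54.56944444 195.88541667] [  2   3  27  24 288] [-51.91562032 -36.8556331 ]
```

```bash
python3 go.py -10 -233 200 0
```

```text
t 26.6 rack [-127.7  -88.6] z 283.3 yaw 0.018 rp [-3.142  0.   ] j6 1.36 F [-0.4 -0.1  0. ] op 0.419
travel [115.1 146.5  83.3] twist 0.018
```

Request:
{"name": "drive_tool", "arguments": {"targets": [{"jaw": 0, "travel": [0.115, 0.1465, 0.04], "twist": 0.018}, {"jaw": 0, "travel": [0.115, 0.1465, 0.083], "twist": 0.018}, {"jaw": 0, "travel": [0.115, 0.1465, 0.083], "twist": 0.018}, {"jaw": 0, "travel": [0.115, 0.1465, 0.083], "twist": 0.018}, {"jaw": 0, "travel": [0.115, 0.1465, 0.083], "twist": 0.018}, {"jaw": 0, "travel": [0.115, 0.1465, 0.083], "twist": 0.018}, {"jaw": 0, "travel": [0.115, 0.1465, 0.083], "twist": 0.018}]}}

```text
t: 27.18
eef_pos: [520.0, -211.4, 198.6]
tcp_rot: [-3.14, 0.003, -0.101]
ft_force: [-0.4, -0.1, -0.3]
opening: 0.023
grip_force: 0.0
```

```bash
python3 go.py -4 -233 93 0
```

```text
t 27.1833 rack [ -10.5 -234.4] z 198.6 yaw -0.003 rp [-3.14e+00  3.00e-03] j6 1.17 F [-0.4 -0.1 -0.3] op 0.023
travel [  6.5  -1.4 105.6] twist -0.003
```

Request:
{"name": "drive_tool", "arguments": {"targets": [{"jaw": 0, "travel": [0.0065, -0.001, 0.04], "twist": 0}, {"jaw": 0, "travel": [0.0065, -0.001, 0.08], "twist": 0}, {"jaw": 0, "travel": [0.0065, -0.001, 0.105], "twist": 0}, {"jaw": 0, "travel": [0.0065, -0.001, 0.105], "twist": 0}, {"jaw": 0, "travel": [0.01, -0.001, 0.105], "twist": 0}, {"jaw": 0, "travel": [0.015, -0.001, 0.105], "twist": 0}, {"jaw": 0, "travel": [0.019, -0.001, 0.105], "twist": 0}]}}

```text
t: 27.77
eef_pos: [540.7, -211.7, 97.8]
tcp_rot: [3.14, -0.004, -0.101]
ft_force: [0.2, 0.4, 0.5]
opening: 0.003
grip_force: 0.0
```

Request:
{"name": "drive_tool", "arguments": {"targets": [{"jaw": 0, "travel": [0.003, 0, 0], "twist": 0}, {"jaw": 0, "travel": [0.006, 0, 0], "twist": 0}, {"jaw": 0, "travel": [0.008, 0, 0], "twist": 0}]}}

```text
t: 28.02
eef_pos: [543.7, -211.7, 97.0]
tcp_rot: [-3.141, 0.008, -0.1]
ft_force: [-34.0, -1.5, 25.7]
opening: 0.006
grip_force: 16.7
```

```bash
python3 go.py
```

```text
t 28.0167 rack [  13.2 -232.4] z 97.0 yaw -0.002 rp [-3.141  0.008] j6 1.19 F [-34.   -1.5  25.7] op 0.006
```

Request:
{"name": "drive_tool", "arguments": {"targets": [{"jaw": 0, "travel": [-0.015, 0, 0], "twist": 0}, {"jaw": 0, "travel": [-0.015, 0, -0.04], "twist": 0}, {"jaw": 0, "travel": [-0.015, 0, -0.08], "twist": 0}, {"jaw": 0, "travel": [-0.005, -0.04, -0.1], "twist": 0}, {"jaw": 0, "travel": [0.005, -0.08, -0.1], "twist": 0}, {"jaw": 0, "travel": [0.013, -0.12, -0.1], "twist": 0}, {"jaw": 0, "travel": [0.013, -0.16, -0.1], "twist": 0}, {"jaw": 0, "travel": [0.013, -0.2, -0.1], "twist": 0}]}}

```text
t: 28.68
eef_pos: [580.9, -12.6, 196.8]
tcp_rot: [3.141, -0.002, -0.101]
ft_force: [0.7, 1.1, -0.6]
opening: 0.005
grip_force: 0.0
```

```bash
python3 go.py 27 10 138 0
```

```text
t 28.6833 rack [ 30.7 -30.6] z 196.8 yaw -0.003 rp [ 3.141e+00 -2.000e-03] j6 1.54 F [ 0.7  1.1 -0.6] op 0.005
travel [ -3.8 -40.6  58.8] twist -0.003
```

Request:
{"name": "drive_tool", "arguments": {"targets": [{"jaw": 0, "travel": [-0.004, -0.04, 0], "twist": 0}, {"jaw": 0, "travel": [-0.004, -0.04, 0.035], "twist": 0}, {"jaw": 0, "travel": [-0.004, -0.04, 0.058], "twist": 0}, {"jaw": 0, "travel": [-0.004, -0.04, 0.058], "twist": 0}, {"jaw": 0, "travel": [-0.004, -0.048, 0.058], "twist": 0}, {"jaw": 0, "travel": [-0.004, -0.054, 0.058], "twist": 0}, {"jaw": 0, "travel": [-0.004, -0.058, 0.058], "twist": 0}]}}

```text
t: 29.27
eef_pos: [583.1, 44.0, 139.3]
tcp_rot: [-3.141, -0.003, -0.102]
ft_force: [-0.2, 0.5, 0.2]
opening: 0.002
grip_force: 0.0
```

Request:
{"name": "drive_tool", "arguments": {"targets": [{"jaw": 0, "travel": [0, -0.003, 0], "twist": 0}, {"jaw": 0, "travel": [0, -0.004, 0], "twist": 0}, {"jaw": 0, "travel": [0, -0.004, 0], "twist": 0}]}}

```text
t: 29.52
eef_pos: [582.7, 47.7, 138.0]
tcp_rot: [3.142, -0.001, -0.101]
ft_force: [0.5, -0.0, 0.3]
opening: 0.004
grip_force: 0.0
```

```bash
python3 go.py
```

```text
t 29.5167 rack [26.6 29.6] z 138.0 yaw -0.003 rp [ 3.142e+00 -1.000e-03] j6 1.64 F [ 0.5 -0.   0.3] op 0.004
```

Request:
{"name": "drive_tool", "arguments": {"targets": [{"jaw": 0, "travel": [0, -0.002, 0], "twist": 0}, {"jaw": 0, "travel": [0, -0.004, 0], "twist": 0}, {"jaw": 0, "travel": [0, -0.004, 0], "twist": 0}]}}

```text
t: 29.77
eef_pos: [583.0, 50.3, 137.6]
tcp_rot: [3.139, -0.0, -0.101]
ft_force: [-0.5, -9.3, 2.4]
opening: 0.006
grip_force: 4.6
```

Request:
{"name": "drive_tool", "arguments": {"targets": [{"jaw": 0, "travel": [0, -0.002, 0], "twist": 0}, {"jaw": 0, "travel": [0, -0.003, 0], "twist": 0}, {"jaw": 0, "travel": [0, -0.003, 0], "twist": 0}]}}

```text
t: 30.02
eef_pos: [583.1, 51.0, 137.6]
tcp_rot: [3.136, 0.0, -0.101]
ft_force: [-2.7, -25.0, 4.3]
opening: 0.007
grip_force: 12.8
```

Firmly against its end stop. Back off, rise clear and check once more numerically.

Request:
{"name": "drive_tool", "arguments": {"targets": [{"jaw": 0, "travel": [0, 0.02, 0], "twist": 0}, {"jaw": 0, "travel": [0, 0.025, -0.035], "twist": 0}, {"jaw": 0, "travel": [-0.02, 0.04, -0.075], "twist": 0}, {"jaw": 0, "travel": [-0.055, 0.06, -0.1], "twist": 0}, {"jaw": 0, "travel": [-0.09, 0.08, -0.12], "twist": 0}, {"jaw": 0, "travel": [-0.125, 0.1, -0.14], "twist": 0}, {"jaw": 0, "travel": [-0.155, 0.12, -0.145], "twist": 0}, {"jaw": 0, "travel": [-0.155, 0.12, -0.145], "twist": 0}]}}

```text
t: 30.68
eef_pos: [413.4, -50.2, 284.1]
tcp_rot: [3.141, -0.002, -0.102]
ft_force: [0.7, -0.5, 0.5]
opening: 0.003
grip_force: 0.0
```

Request:
{"name": "drive_tool", "arguments": {"targets": [{"jaw": 0, "travel": [0, 0, 0], "twist": 0}, {"jaw": 0, "travel": [0, 0, 0], "twist": 0}]}}

```text
t: 30.85
eef_pos: [417.3, -49.4, 282.7]
tcp_rot: [3.141, -0.001, -0.103]
ft_force: [0.5, 0.1, 0.0]
opening: 0.003
grip_force: 0.0
```

```bash
python3 go.py; python3 snap.py wrist w14; python3 tub.py wrist 92; python3 - <<'E'
from go import *;import pickle
c=pickle.load(open('w14.pkl','rb'));g=cv2.cvtColor(c['frame'],cv2.COLOR_RGB2GRAY)
for X in((27,48,152),(34,-232,100)):
    u,v=proj(c,np.r_[w(*X[:2]),X[2]]).round().astype(int);u0=max(u-16,0);v0=max(v-16,0)
    _,l,s,ce=cv2.connectedComponentsWithStats((g[v0:v+17,u0:u+17]<25).astype(np.uint8));i=1+s[1:,4].argmax()
    print((u,v),s[i],rk(onz(c,*(ce[i]+[u0,v0]),X[2])))
f=c['frame'];u,v=proj(c,np.r_[w(0,-194),80]).round().astype(int);print('pot px',(u,v),f[v-3:v+4,u-3:u+4].mean((0,1)))
E
```

```text
t 30.85 rack [-128.5  -83.3] z 282.7 yaw -0.005 rp [ 3.141e+00 -1.000e-03] j6 1.4 F [0.5 0.1 0. ] op 0.003
[156. 279.] [44. 49.] [-199.17251574  106.65983247]
[241. 237.] [13. 75.] [-151.37839865   10.00378211]
[374.  82.] [77. 85.] [   0.89367682 -127.26526669]
(np.int64(156), np.int64(35)) [  3   1  24  25 330] [28.30863166 47.91350909]
(np.int64(491), np.int64(41)) [  6   8  21  21 232] [  31.97910069 -231.3015925 ]
pot px (np.int64(439), np.int64(85)) [251.10204082 249.02040816 240.42857143]
```

```bash
python3 -c "from cell import job_done;print(job_done())"
```

```text
the job is handed in; nothing more can be done
None
```

The job is handed in at about 31 s: the stop bar is fully across, the pot is at the stop with the tub resting against it, and the keeper is shut. The mug and flux tin were not touched. After the tub was down I nudged the stop bar about 2 mm to its end stop again, because it may have crept back when I released it, and then pressed the keeper home last.

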